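Move a row of glaze test tiles to the kiln rack in order

TASK

Move the four glazed test tiles from the wooden test board to the cream kiln rack, one to each bay, in the same order from left to right as they stand now (each tile in front of its own glaze jar), because the order is the only record of the test. Set each one down standing upright on the floor of its bay, centred and square to the rack (either face forward), without dropping it, tipping it over or letting two tiles touch. Leave the jars where they stand.

Things in the scene. Friction and masses are not known exactly. Their poses are not given: they have to be found in the camera images.
- tile_blue: blue-glazed clay test tile, loose, 85 g, an upside-down T: foot 44 (x) by 46 (y) by 8 mm high; upright 8 thick (x), 46 wide (y), its mid-plane 8 mm to +x of the foot's centre, its top 82 above the underside. Foot and lower upright glazed; top 30 mm bare clay, to be pinched from above across the 8 mm. Origin: centre of foot's underside, z up; x at first away from robot.
- tile_yellow: yellow-glazed clay test tile, loose, 85 g, an upside-down T: foot 44 (x) by 46 (y) by 8 mm high; upright 8 thick (x), 46 wide (y), its mid-plane 8 mm to +x of the foot's centre, its top 82 above the underside. Foot and lower upright glazed; top 30 mm bare clay, to be pinched from above across the 8 mm. Origin: centre of foot's underside, z up; x at first away from robot.
- tile_green: green-glazed clay test tile, loose, 85 g, an upside-down T: foot 44 (x) by 46 (y) by 8 mm high; upright 8 thick (x), 46 wide (y), its mid-plane 8 mm to +x of the foot's centre, its top 82 above the underside. Foot and lower upright glazed; top 30 mm bare clay, to be pinched from above across the 8 mm. Origin: centre of foot's underside, z up; x at first away from robot.
- tile_red: red-glazed clay test tile, loose, 85 g, an upside-down T: foot 44 (x) by 46 (y) by 8 mm high; upright 8 thick (x), 46 wide (y), its mid-plane 8 mm to +x of the foot's centre, its top 82 above the underside. Foot and lower upright glazed; top 30 mm bare clay, to be pinched from above across the 8 mm. Origin: centre of foot's underside, z up; x at first away from robot.
- jar_blue: closed white sample jar, loose, 50 mm diameter, 44 high, with blue band and blue lid, holding the blue glaze. It stands on the test board about 100 mm beyond (board +x) the blue tile's starting place. Origin: centre of its underside, z up.
- jar_yellow: closed white sample jar, loose, 50 mm diameter, 44 high, with yellow band and yellow lid, holding the yellow glaze. It stands on the test board about 100 mm beyond (board +x) the yellow tile's starting place. Origin: centre of its underside, z up.
- jar_green: closed white sample jar, loose, 50 mm diameter, 44 high, with green band and green lid, holding the green glaze. It stands on the test board about 100 mm beyond (board +x) the green tile's starting place. Origin: centre of its underside, z up.
- jar_red: closed white sample jar, loose, 50 mm diameter, 44 high, with red band and red lid, holding the red glaze. It stands on the test board about 100 mm beyond (board +x) the red tile's starting place. Origin: centre of its underside, z up.
- test_board: fixed brown wooden board, left or right of the kiln rack; tiles start in its bays, jars behind. 304 mm long (y), x from -45 to +145, floor 12 above bench; 5 ribs along x (8 wide, 10 high) make 4 bays 66 wide, centred at x 0, y +111, +37, -37, -111. Origin: at bench height under the middle of the bay row; x away from robot, y to robot's left (yaw within 0.2 rad). Strip 10 high at x 58.
- kiln_rack: fixed cream refractory rack, empty at first, to be filled. 304 mm long (y), x from -45 to +53, floor 12 above bench; 5 ribs along x (8 wide, 10 high) make 4 bays 66 wide, centred at x 0, y +111, +37, -37, -111. Origin: at bench height under the middle of the bay row; x away from robot, y to robot's left (yaw within 0.2 rad). Back rail 14 above floor at x 45 to 53; front open; a lug at each end.

How it is judged (in metres and radians):
At the end, for the whole second after the job is handed in: Each tile rests in the kiln rack bay with the same number from the left as its jar on the board: within 5 mm of floor height, 15 mm (x) and 14 mm (y) of the bay centre, upright to 0.12 rad, square to 0.3 rad (either way round), at rest; jars moved under 20 mm (((y of jar_blue in the frame of test_board between 0.078 and 0.144 m and y of tile_blue in the frame of kiln_rack between 0.097 and 0.125 m) or (y of jar_blue in the frame of test_board between 0.004 and 0.07 m and y of tile_blue in the frame of kiln_rack between 0.023 and 0.051 m) or (y of jar_blue in the frame of test_board between -0.07 and -0.004 m and y of tile_blue in the frame of kiln_rack between -0.051 and -0.023 m) or (y of jar_blue in the frame of test_board between -0.144 and -0.078 m and y of tile_blue in the frame of kiln_rack between -0.125 and -0.097 m)) and x of tile_blue in the frame of kiln_rack between -0.015 and 0.015 m and z of tile_blue in the frame of kiln_rack between 0.007 and 0.017 m and angle between each of tile_blue, tile_yellow, tile_green, tile_red's own z axis and vertical below 0.12 rad and angle between the x axis of each of tile_blue, tile_yellow, tile_green, tile_red and the x axis of kiln_rack, either way round below 0.3 rad and linear speed of each of tile_blue, tile_yellow, tile_green, tile_red below 0.02 m/s and angular speed of each of tile_blue, tile_yellow, tile_green, tile_red below 0.15 rad/s and distance of each of jar_blue, jar_yellow, jar_green, jar_red from where it was at the start of the episode below 0.02 m and ((y of jar_yellow in the frame of test_board between 0.078 and 0.144 m and y of tile_yellow in the frame of kiln_rack between 0.097 and 0.125 m) or (y of jar_yellow in the frame of test_board between 0.004 and 0.07 m and y of tile_yellow in the frame of kiln_rack between 0.023 and 0.051 m) or (y of jar_yellow in the frame of test_board between -0.07 and -0.004 m and y of tile_yellow in the frame of kiln_rack between -0.051 and -0.023 m) or (y of jar_yellow in the frame of test_board between -0.144 and -0.078 m and y of tile_yellow in the frame of kiln_rack between -0.125 and -0.097 m)) and x of tile_yellow in the frame of kiln_rack between -0.015 and 0.015 m and z of tile_yellow in the frame of kiln_rack between 0.007 and 0.017 m and ((y of jar_green in the frame of test_board between 0.078 and 0.144 m and y of tile_green in the frame of kiln_rack between 0.097 and 0.125 m) or (y of jar_green in the frame of test_board between 0.004 and 0.07 m and y of tile_green in the frame of kiln_rack between 0.023 and 0.051 m) or (y of jar_green in the frame of test_board between -0.07 and -0.004 m and y of tile_green in the frame of kiln_rack between -0.051 and -0.023 m) or (y of jar_green in the frame of test_board between -0.144 and -0.078 m and y of tile_green in the frame of kiln_rack between -0.125 and -0.097 m)) and x of tile_green in the frame of kiln_rack between -0.015 and 0.015 m and z of tile_green in the frame of kiln_rack between 0.007 and 0.017 m and ((y of jar_red in the frame of test_board between 0.078 and 0.144 m and y of tile_red in the frame of kiln_rack between 0.097 and 0.125 m) or (y of jar_red in the frame of test_board between 0.004 and 0.07 m and y of tile_red in the frame of kiln_rack between 0.023 and 0.051 m) or (y of jar_red in the frame of test_board between -0.07 and -0.004 m and y of tile_red in the frame of kiln_rack between -0.051 and -0.023 m) or (y of jar_red in the frame of test_board between -0.144 and -0.078 m and y of tile_red in the frame of kiln_rack between -0.125 and -0.097 m)) and x of tile_red in the frame of kiln_rack between -0.015 and 0.015 m and z of tile_red in the frame of kiln_rack between 0.007 and 0.017 m); the robot touches nothing.
It fails at once if a glaze jar is shifted by more than 20 mm (distance of any of jar_blue, jar_yellow, jar_green, jar_red from where it was at the start of the episode above 0.02 m).
It fails at once if a tile is tipped over (more than 45 degrees) (angle between any of tile_blue, tile_yellow, tile_green, tile_red's own z axis and vertical above 0.785 rad).
It fails at once if a tile is dropped (falls free faster than 0.7 m/s, about 25 mm) ((linear speed of tile_blue above 0.7 m/s and contact force between the fingers and tile_blue below 0.05 N) or (linear speed of tile_yellow above 0.7 m/s and contact force between the fingers and tile_yellow below 0.05 N) or (linear speed of tile_green above 0.7 m/s and contact force between the fingers and tile_green below 0.05 N) or (linear speed of tile_red above 0.7 m/s and contact force between the fingers and tile_red below 0.05 N)).
It fails at once if two glazed tiles touch each other (contact force between tile_blue and tile_yellow above 0.3 N or contact force between any of tile_blue, tile_yellow and tile_green above 0.3 N or contact force between any of tile_blue, tile_yellow, tile_green and tile_red above 0.3 N).
It also fails if it takes over 120 s, if anything falls off the work surface, if the arm or the gripper's body presses on something with over 40 N, if the wrist force passes 120 N, or if a joint passes its speed limit or range.

ROBOT

A 6-joint arm with a two-finger parallel gripper is mounted at the origin on the work surface. World frame = base frame: x ahead of the robot, y to its left, z up, the work surface at z = 0. Lengths are in mm, angles in rad, forces in N, time in s.
With the tool pointing down it reaches from about 350 to 875 mm from the base axis. Payload 4.2 kg.
Tool frame: the origin (TCP) lies midway between the tips of the shut fingers; the grasp point (between the pads) lies 19 mm behind it; z points along the fingers, y is the line along which they close (so a half turn about z gives the same grasp; the last joint's range is limited). The gripper opens to 85 mm and grips with 20 to 120 N. Pads are 22 mm wide; open, the fingers measure 114 mm over their backs; the gripper's body (76 mm by 85 mm) begins 54 mm behind the grasp point. The pads swing forward as they close: fully open they stand 13 mm farther back than shut.
Start: joints at [1.556, 0.385, 0.008, 0, -1.194, -0.259], TCP at [168.963, 601.707, 231.312] pointing down, gripper open.
Joint ranges: [-3.14, 3.14], [-1.21, 2.06], [-1.07, 1.41], [-3.16, 2.05], [-2.99, -0.16], [-3.1, 3.1]. Speed limits (rad/s): [2.79, 2.79, 3.14, 3.14, 3.14, 3.14].

INTERFACE

Orientations are given as a unit quaternion [x, y, z, w].
In Python, from bench import arm gives the robot as it stands.
- The arm moves only by the tool send_rows, never from a script. Its argument "targets" is a list of rows, each an object of numbers: "gripper": the gripper command: -1 is fully open, 1 is shut, values between are in proportion; "x", "y", "z": the shift along the tool's x, y, z in cm; "ax", "ay", "az": the turn, a rotation vector about the tool's x, y, z in degrees. A call has 1 to 5 rows; each row shifts and turns the commanded pose from where the row before left it, along the tool's axes as they then stand; what a row does not reach is not made up. A row lasts 1/12 s, in which the tool goes at most 41.7 mm and 7.16 degrees, less where a joint would pass 70% of its speed; a pose out of reach is approached as far as the arm can. A call is refused whole if a number of a shift passes 4.17 or a number of a turn 7.16, either way. A call with a gripper value outside its range is refused whole. The fingers move at their own pace and stop on an object; the grip force is fixed at half the most. Time passes only in rows, so rows that do not move let the fingers close. It gives the time, the measured TCP pose, the force, the opening and the grip force at its end, in the units of the state.
- arm.read_state(): the state, without advancing time (a new reading comes with each control period).
- arm.get_image(name): name is "scene" or "top" or "wrist"; returns (picture, depth): 420x560x3 uint8, red, green, blue; 420x560 float32, mm along the optical axis (not along the pixel's ray), 0 where there is no reading.
- arm.camera_model(name): a dict with "fx", "fy", "cx", "cy" (pixels), "cam_to_world" (4x4, takes a point from camera to world coordinates). Camera axes: x right, y down, z forward; pixel columns grow to the right and rows downward; lengths in mm; the calibration is good to about 2 mm. A picture is of the moment at which its call begins: read the wrist's pose just before it. camera_model takes no time and is no camera call; for the wrist camera it gives the pose at the moment of the call.
- arm.job_done(): hands the job in; it is judged then, once.
Trained networks look in the newest picture that a camera, given by its name, has taken for a name from the list of things; names that differ only in an ending like _2 or _b are one class to them, and where a whole thing is asked for, a point or a joint stands for the part that bears it (a point fixed in the world has none). Each returns a list of dicts, best first, with "score" (0 to 1); they miss things now and then, are a little off and sometimes report something else, mostly with a low value. They report only what shows in the picture. A call takes as long as a camera call.
- arm.boxes_of(camera, thing): "rect" ([left, top, width, height] in pixels, round what is visible of it).
The state is a dict: "clock": time; "joints": joint angles; "joint_vel": joint speeds; "joint_efforts": joint torques, N m; "position": TCP position; "ee_rot": TCP orientation; "contact_force": force on the tool from outside, world axes, zero at the start; "wrist_torque": the same for the moment, N m; "gripper_width": finger opening in mm; "grasp_force": force on a finger pad.
Only numpy, scipy, OpenCV 4.12 (cv2) and the standard library are available. Lean on these libraries where they do the work, as an engineer would, in place of code of your own. Each camera call takes 0.05 s, during which the arm holds its last target. There are 200 camera calls.

## Working session

There is one attempt and no reset: what is moved stays moved. The work goes in short steps, Python scripts to look and compute and a tool call to move; the robot and the scene stay as the last step left them, time stands still between calls to the robot, and variables do not carry over. Pictures are saved under pics/ and viewed, at most 14 in all, crops included, and the job is handed in when it is done.

Besides the shell and the picture viewer there is one more tool, called after "Emit:" by a JSON object that holds its "method" and its "body", one argument or row to a line. send_rows: Moves the arm, as the interface text tells. Its arguments: {"type":"object","properties":{"targets":{"type":"array"}},"required":["targets"]}

```bash
mkdir -p pics; python3 - <<'E'
from bench import arm
import cv2,numpy as np
print({k:np.round(v,3).tolist() for k,v in arm.read_state().items()})
for n in("scene","top"):
    p,d=arm.get_image(n); cv2.imwrite(f"pics/{n}0.png",p[:,:,::-1]); np.savez(f"pics/{n}0.npz",p=p,d=d)
    m=arm.camera_model(n); print(n,{k:np.round(v,3).tolist() for k,v in m.items()})
E
```

```text
{'clock': 0.0, 'joints': [1.556, 0.386, 0.007, -0.001, -1.194, -0.259], 'joint_vel': [-0.001, -0.001, -0.001, 0.001, -0.0, -0.002], 'joint_efforts': [0.001, -39.228, 18.84, 4.186, -0.005, -0.0], 'position': [168.826, 601.156, 230.222], 'ee_rot': [0.991, -0.137, -0.0, 0.001], 'contact_force': [0.891, -0.661, 0.465], 'wrist_torque': [-0.03, -0.055, 0.022], 'grasp_force': 0.0, 'gripper_width': 85.086}
scene {'fx': 423.548, 'fy': 423.548, 'cx': 276.083, 'cy': 208.305, 'cam_to_world': [[0.868, 0.323, -0.379, 885.329], [0.497, -0.556, 0.666, -550.375], [0.004, -0.766, -0.643, 602.52], [0.0, 0.0, 0.0, 1.0]]}
top {'fx': 489.196, 'fy': 489.196, 'cx': 278.888, 'cy': 210.558, 'cam_to_world': [[-0.007, -0.984, 0.176, 387.417], [-1.0, 0.003, -0.022, 16.21], [0.021, -0.176, -0.984, 1098.426], [0.0, 0.0, 0.0, 1.0]]}
```

View pics/top0.png

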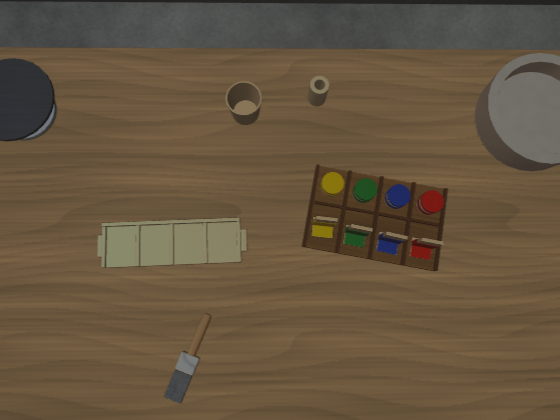

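View pics/scene0.png

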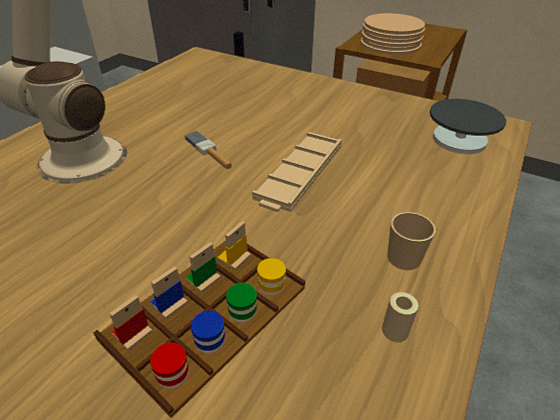

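The rack (left, columns 100–245, rows 218–268) is empty. On the board (right, columns 303–447), both tiles and jars run yellow, green, blue, red from left to right. Next I measure positions from the top camera's depth.

```bash
cat > h.py <<'E'
import numpy as np,cv2
def world(d,m):
    v,u=np.mgrid[:d.shape[0],:d.shape[1]]
    c=np.stack([(u-m["cx"])/m["fx"]*d,(v-m["cy"])/m["fy"]*d,d],-1)
    T=np.array(m["cam_to_world"]); return c@T[:3,:3].T+T[:3,3]
E
python3 - <<'E'
from bench import arm
from h import *
z=np.load("pics/top0.npz");d=z["d"];p=z["p"];W=world(d,arm.camera_model("top"))
B=np.zeros(d.shape,bool);B[160:275,295:455]=1
print("bench z",np.median(W[340:400,250:300,2]))
hi=B&(W[...,2]>85)
n,l,s,c=cv2.connectedComponentsWithStats(hi.astype(np.uint8))
T=[]
for i in range(1,n):
    if s[i,4]<15: continue
    q=W[l==i]; e=cv2.minAreaRect(q[:,:2].astype(np.float32)); a=np.linalg.svd(q[:,:2]-q[:,:2].mean(0))[2][0]
    print(s[i,:5],q.mean(0).round(1),np.round(e[0],1),np.round(e[1],1),'yaw',np.degrees(np.arctan2(-a[0]*np.sign(a[1]),abs(a[1]))).round(1), np.median(q[:,2]).round(1))
j=B&(W[...,2]>48)&(W[...,2]<64)
n,l,s,c=cv2.connectedComponentsWithStats(j.astype(np.uint8))
for i in range(1,n):
    if s[i,4]>100: print("jar",W[l==i].mean(0).round(1),s[i,4])
def rect(M,name):
    n,l,s,c=cv2.connectedComponentsWithStats(M.astype(np.uint8)); i=1+np.argmax(s[1:,4])
    e=cv2.minAreaRect(W[l==i][:,:2].astype(np.float32)); print(name,s[i],np.round(e[0],1),np.round(e[1],1),round(e[2],2)); print(cv2.boxPoints(e).round(1).tolist())
rect(B&(W[...,2]>6),"board")
R=np.zeros(d.shape,bool);R[200:285,80:265]=1
rect(R&(W[...,2]>6),"rack")
for k,t in ((17,"ribs"),(22,"rail")):
    q=W[R&(W[...,2]>k)]; print(t,len(q),q.mean(0).round(1))
q=W[R&(W[...,2]>21.5)][:,:2]; f=cv2.fitLine(q.astype(np.float32),cv2.DIST_HUBER,0,.01,.01).ravel();print(f,q.min(0),q.max(0),"yaw",np.degrees(np.arctan(-f[0]/f[1])))
E
```

```text
bench z 0.37756534796994856
[315 216  23   6 100] [ 549.8 -104.5   93.5] [ 550.5 -105. ] [46.2  8.8] yaw -6.5 94.1
[350 224  22   8  97] [ 529.2 -174.   103.9] [470.8 -82.7] [ 33.6 256.5] yaw 28.8 94.0
[385 231  23   9 103] [ 513.9 -249.4   93.5] [ 514.4 -249.5] [45.1  9.3] yaw -13.3 93.8
[420 237  23   8 101] [ 500.8 -318.8  103.3] [ 454.1 -161.4] [ 26.  378.6] yaw 15.5 93.7
jar [ 635.3 -124.    56.4] 405
jar [ 621.6 -196.4   56.3] 410
jar [ 607.4 -268.9   56.2] 411
jar [ 593.9 -341.3   56.3] 415
board [  302   164   146   107 11274] [ 509.6 -188.1] [355.6 316.6] 79.2
[[320.79998779296875, -333.1000061035156], [631.7999877929688, -392.3999938964844], [698.4000244140625, -43.099998474121094], [387.3999938964844, 16.200000762939453]]
rack [  97  217  150   51 6506] [504.5 197.4] [399.8 162.2] 79.22
[[387.3999938964844, 16.200000762939453], [546.7000122070312, -14.100000381469727], [621.5, 378.6000061035156], [462.20001220703125, 408.8999938964844]]
ribs 1531 [518.9 227.2  65.5]
rail 1017 [523.4 218.1  88.4]
[4.9694642e-02 9.9876446e-01 5.4465216e+02 2.6931247e+02] [387.41666108  16.2098411 ] [565.2167304  383.25788015] yaw -2.8484662
```

Emit:
{"method": "send_rows", "body": {
  "targets": [
    {"gripper": -1, "az": 7.0},
    {"gripper": -1, "az": 7.0},
    {"gripper": -1, "az": 7.0},
    {"gripper": -1, "az": 7.0},
    {"gripper": -1, "az": 7.0}
  ]
}}

```text
$.targets[0]: bad value
```

```bash
python3 - <<'E'
from bench import arm
from h import *
z=np.load("pics/top0.npz");d=z["d"];W=world(d,arm.camera_model("top"));V=d>0
B=V.copy();B[:160]=0;B[275:]=0;B[:,:295]=0;B[:,455:]=0
R=V.copy();R[:200]=0;R[285:]=0;R[:,:80]=0;R[:,265:]=0
H=W[...,2]
def comps(M,mn):
    n,l,s,c=cv2.connectedComponentsWithStats(M.astype(np.uint8))
    return [W[l==i] for i in range(1,n) if s[i,4]>mn]
def line(q):
    f=cv2.fitLine(q[:,:2].astype(np.float32),cv2.DIST_HUBER,0,.01,.01).ravel(); return round(float(np.degrees(np.arctan(-f[0]/f[1]))),2)
for q in comps(B&(H>88)&(H<100),30): e=cv2.minAreaRect(q[:,:2].astype(np.float32)); print("tile",q.mean(0).round(1),np.round(e[0],1),np.round(e[1],1),line(q),len(q))
q=max(comps(R&(H>6)&(H<40),50),key=len); e=cv2.minAreaRect(q[:,:2].astype(np.float32)); print("rack",e,len(q))
print(np.percentile(q[:,2],[5,50,90,95,99]))
for lo,hi in((20,30),(23,30),(24.5,30)):
    r=R&(H>lo)&(H<hi); x=W[r]; print(lo,len(x),x.mean(0).round(1),line(x) if len(x)>5 else 0, x.min(0).round(1),x.max(0).round(1))
c=max(comps(R&(H>24)&(H<30),20),key=len); t=c-c.mean(0)
E
```

```text
tile [ 550.  -104.6   93.9] [ 550.6 -105. ] [46.2  8.6] -5.79 95
tile [ 530.7 -176.5   93.8] [ 531.2 -176.4] [43.7  9.6] -11.36 91
tile [ 514.2 -249.    93.9] [ 514.5 -249.5] [45.1  9. ] -12.88 96
tile [ 501.9 -322.8   93.9] [ 502.1 -323. ] [45.3  8.4] -11.0 93
rack ((512.2225952148438, 230.59820556640625), (101.55598449707031, 331.7527160644531), 2.0626726150512695) 6477
[ 9.30420675 13.23197003 23.75117862 25.8572061  28.62618763]
20 1225 [526.8 232.3  24.1] 1.49 [456.3  77.9  20. ] [565.2 383.3  30. ]
23 759 [536.4 233.1  25.6] 2.08 [456.3  77.9  23. ] [565.2 383.3  30. ]
24.5 500 [544.4 231.1  26.5] 1.9 [456.3  77.9  24.5] [563.1 383.3  30. ]
```

Emit:
{"method": "send_rows", "body": {
  "targets": [
    {"gripper": -1, "x": 0, "y": 0, "z": 0, "ax": 0, "ay": 0, "az": 7}
  ]
}}

```text
clock: 0.18
position: [168.9, 601.3, 230.5]
ee_rot: [0.98, -0.198, -0.0, 0.001]
contact_force: [-0.4, 0.2, -0.1]
gripper_width: 85.6
grasp_force: 0.0
```

Emit:
{"method": "send_rows", "body": {
  "targets": [
    {"gripper": -1, "x": 0, "y": 0, "z": 0.5, "ax": 0, "ay": 0, "az": 7},
    {"gripper": -1, "x": 0, "y": 0, "z": 0.5, "ax": 0, "ay": 0, "az": 7},
    {"gripper": -1, "x": 0, "y": 0, "z": 0.5, "ax": 0, "ay": 0, "az": 7},
    {"gripper": -1, "x": 0, "y": 0, "z": 0.5, "ax": 0, "ay": 0, "az": 7},
    {"gripper": -1, "x": 0, "y": 0, "z": 0.5, "ax": 0, "ay": 0, "az": 7}
  ]
}}

```text
clock: 0.6
position: [168.9, 601.4, 205.4]
ee_rot: [0.874, -0.485, 0.0, 0.001]
contact_force: [0.8, -0.5, 0.1]
gripper_width: 85.3
grasp_force: 0.0
```

Emit:
{"method": "send_rows", "body": {
  "targets": [
    {"gripper": -1, "x": 0, "y": 0, "z": 0.5, "ax": 0, "ay": 0, "az": 7},
    {"gripper": -1, "x": 0, "y": 0, "z": 0.5, "ax": 0, "ay": 0, "az": 7},
    {"gripper": -1, "x": 0, "y": 0, "z": 0.5, "ax": 0, "ay": 0, "az": 7},
    {"gripper": -1, "x": 0, "y": 0, "z": 0.5, "ax": 0, "ay": 0, "az": 7},
    {"gripper": -1, "x": 0, "y": 0, "z": 0.5, "ax": 0, "ay": 0, "az": 7}
  ]
}}

```text
clock: 1.02
position: [168.9, 601.3, 180.4]
ee_rot: [-0.688, 0.726, -0.0, -0.001]
contact_force: [-0.3, -0.4, 0.5]
gripper_width: 85.5
grasp_force: 0.0
```

Emit:
{"method": "send_rows", "body": {
  "targets": [
    {"gripper": -1, "x": 0, "y": 0, "z": 0, "ax": 0, "ay": 0, "az": 3},
    {"gripper": -1, "x": 3.3, "y": -2.25, "z": 0, "ax": 0, "ay": 0, "az": 0},
    {"gripper": -1, "x": 3.3, "y": -2.25, "z": 0, "ax": 0, "ay": 0, "az": 0},
    {"gripper": -1, "x": 3.3, "y": -2.25, "z": 0, "ax": 0, "ay": 0, "az": 0},
    {"gripper": -1, "x": 3.3, "y": -2.25, "z": 0, "ax": 0, "ay": 0, "az": 0}
  ]
}}

```text
clock: 1.43
position: [245.7, 459.5, 180.6]
ee_rot: [-0.671, 0.741, -0.0, -0.001]
contact_force: [1.2, -1.2, -0.2]
gripper_width: 85.3
grasp_force: 0.0
```

Emit:
{"method": "send_rows", "body": {
  "targets": [
    {"gripper": -1, "x": 3.3, "y": -2.25, "z": 0, "ax": 0, "ay": 0, "az": 0},
    {"gripper": -1, "x": 3.3, "y": -2.25, "z": 0, "ax": 0, "ay": 0, "az": 0},
    {"gripper": -1, "x": 3.3, "y": -2.25, "z": 0, "ax": 0, "ay": 0, "az": 0},
    {"gripper": -1, "x": 3.3, "y": -2.25, "z": 0, "ax": 0, "ay": 0, "az": 0},
    {"gripper": -1, "x": 3.3, "y": -2.25, "z": 0, "ax": 0, "ay": 0, "az": 0}
  ]
}}

```text
clock: 1.85
position: [341.3, 284.0, 181.2]
ee_rot: [-0.671, 0.741, 0.0, -0.0]
contact_force: [1.2, 0.5, 0.3]
gripper_width: 85.5
grasp_force: 0.0
```

Emit:
{"method": "send_rows", "body": {
  "targets": [
    {"gripper": -1, "x": 3.3, "y": -2.25, "z": 0, "ax": 0, "ay": 0, "az": 0},
    {"gripper": -1, "x": 3.3, "y": -2.25, "z": 0, "ax": 0, "ay": 0, "az": 0},
    {"gripper": -1, "x": 3.3, "y": -2.25, "z": 0, "ax": 0, "ay": 0, "az": 0},
    {"gripper": -1, "x": 3.3, "y": -2.25, "z": 0, "ax": 0, "ay": 0, "az": 0},
    {"gripper": -1, "x": 3.3, "y": -2.25, "z": 0, "ax": 0, "ay": 0, "az": 0}
  ]
}}

```text
clock: 2.27
position: [436.9, 108.8, 181.3]
ee_rot: [-0.671, 0.741, 0.0, 0.0]
contact_force: [0.2, 1.0, 0.7]
gripper_width: 85.7
grasp_force: 0.0
```

Emit:
{"method": "send_rows", "body": {
  "targets": [
    {"gripper": -1, "x": 3.3, "y": -2.25, "z": 0, "ax": 0, "ay": 0, "az": 0},
    {"gripper": -1, "x": 3.3, "y": -2.25, "z": 0, "ax": 0, "ay": 0, "az": 0},
    {"gripper": -1, "x": 3.3, "y": -2.25, "z": 0, "ax": 0, "ay": 0, "az": 0},
    {"gripper": -1, "x": 3.3, "y": -2.25, "z": 0, "ax": 0, "ay": 0, "az": 0},
    {"gripper": -1, "x": 3.3, "y": -2.25, "z": 0, "ax": 0, "ay": 0, "az": 0}
  ]
}}

```text
clock: 2.68
position: [532.6, -66.6, 181.0]
ee_rot: [-0.671, 0.741, 0.0, -0.0]
contact_force: [1.0, 0.8, -0.6]
gripper_width: 85.4
grasp_force: 0.0
```

```bash
cat > look.py <<'E'
from bench import arm
from h import *
import sys
def look(name):
    m=arm.camera_model("wrist"); p,d=arm.get_image("wrist"); cv2.imwrite(f"pics/{name}.png",p[:,:,::-1])
    return p,d,world(d,m)
if __name__=="__main__":
    s=arm.read_state(); print(np.round(s["position"],1), "theta",2*np.degrees(np.arctan2(s["ee_rot"][1],s["ee_rot"][0])))
    p,d,W=look(sys.argv[1]); H=W[...,2]; M=(d>0)&(H>86)&(H<100)
    n,l,st,c=cv2.connectedComponentsWithStats(M.astype(np.uint8))
    for i in range(1,n):
        if st[i,4]<150: continue
        q=W[l==i]; e=cv2.minAreaRect(q[:,:2].astype(np.float32)); f=cv2.fitLine(q[:,:2].astype(np.float32),cv2.DIST_HUBER,0,.01,.01).ravel()
        print(st[i],q.mean(0).round(1),np.round(e[0],1),np.round(e[1],1),np.degrees(np.arctan(-f[0]/f[1])).round(1))
E
python3 look.py w1
```

```text
[532.6 -66.6 181. ] theta 264.29956329442786
[260  23  18  77 933] [ 530.8 -177.5   93.9] [ 531.2 -177.1] [46.1  8.5] -11.8
[247 140  13  62 690] [ 550.2 -106.1   93.9] [ 550.4 -105.2] [45.4  8.3] -7.3
```

View pics/w1.png

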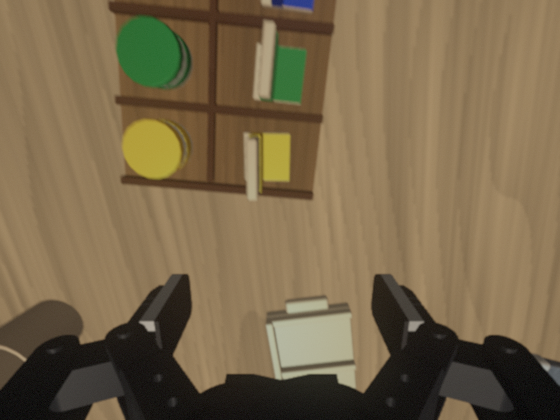

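Emit:
{"method": "send_rows", "body": {
  "targets": [
    {"gripper": -1, "x": 3.65, "y": -2.15, "z": 0, "ax": 0, "ay": 0, "az": 0},
    {"gripper": -0.3, "x": 0, "y": 0, "z": 3.0, "ax": 0, "ay": 0, "az": 1},
    {"gripper": -0.3, "x": 0, "y": 0, "z": 3.0, "ax": 0, "ay": 0, "az": 0},
    {"gripper": -0.3, "x": 0, "y": 0, "z": 3.0, "ax": 0, "ay": 0, "az": 0},
    {"gripper": -0.3, "x": 0, "y": 0, "z": 2.6, "ax": 0, "ay": 0, "az": 0}
  ]
}}

```text
clock: 3.15
position: [548.7, -102.8, 63.2]
ee_rot: [-0.664, 0.748, 0.001, -0.001]
contact_force: [-0.6, -0.4, -0.2]
gripper_width: 55.7
grasp_force: 0.0
```

Emit:
{"method": "send_rows", "body": {
  "targets": [
    {"gripper": 1, "x": 0, "y": 0, "z": 0, "ax": 0, "ay": 0, "az": 0},
    {"gripper": 1, "x": 0, "y": 0, "z": 0, "ax": 0, "ay": 0, "az": 0},
    {"gripper": 1, "x": 0, "y": 0, "z": 0, "ax": 0, "ay": 0, "az": 0},
    {"gripper": 1, "x": 0, "y": 0, "z": 0, "ax": 0, "ay": 0, "az": 0},
    {"gripper": 1, "x": 0, "y": 0, "z": 0, "ax": 0, "ay": 0, "az": 0}
  ]
}}

```text
clock: 3.57
position: [551.2, -102.2, 67.4]
ee_rot: [-0.665, 0.747, -0.001, 0.002]
contact_force: [1.0, 0.4, 1.9]
gripper_width: 7.0
grasp_force: 61.4
```

Emit:
{"method": "send_rows", "body": {
  "targets": [
    {"gripper": 1, "x": 0, "y": 0, "z": -1.0, "ax": 0, "ay": 0, "az": 0},
    {"gripper": 1, "x": 0, "y": 0, "z": -3.0, "ax": 0, "ay": 0, "az": 0},
    {"gripper": 1, "x": 0, "y": 0, "z": -4.0, "ax": 0, "ay": 0, "az": 0},
    {"gripper": 1, "x": 0, "y": 0, "z": -4.0, "ax": 0, "ay": 0, "az": 0},
    {"gripper": 1, "x": 0, "y": 0, "z": 0, "ax": 0, "ay": 0, "az": 0}
  ]
}}

```text
clock: 3.98
position: [554.9, -102.9, 196.0]
ee_rot: [-0.665, 0.746, -0.007, 0.007]
contact_force: [0.9, -0.2, 0.7]
gripper_width: 7.1
grasp_force: 61.1
```

```bash
python3 look.py w2; python3 -c "
from bench import arm
s=arm.read_state();print(s['position'],s['ee_rot'],s['gripper_width'])"
```

```text
[ 554.9 -102.9  196. ] theta 263.4357252561309
[309   0  17  40 476] [ 517.5 -237.9   93.6] [ 517.4 -238.5] [23.1  8.3] -13.4
[297  82  17  65 717] [ 531.2 -177.8   93.8] [ 531.3 -177. ] [45.9  8.5] -11.8
[ 552.76476808 -102.36798599  192.03464649] [-0.66492991  0.74687682 -0.00429178  0.00498199] 6.833394821038949
```

View pics/w2.png

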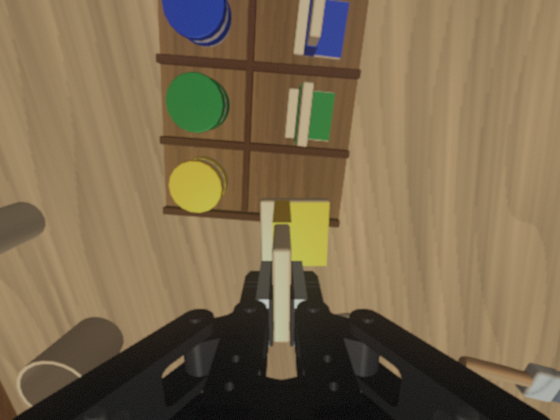

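Yellow is held between the pads near column 282, and its foot is level. Now I carry it to the left bay.

Emit:
{"method": "send_rows", "body": {
  "targets": [
    {"gripper": 1, "x": 0, "y": 0, "z": 0, "ax": 0, "ay": 0, "az": -4.4},
    {"gripper": 1, "x": 0, "y": 0, "z": 0, "ax": 0, "ay": 0, "az": -4.3},
    {"gripper": 1, "x": -3.2, "y": 0.16, "z": 0, "ax": 0, "ay": 0, "az": 0},
    {"gripper": 1, "x": -3.2, "y": 0.16, "z": 0, "ax": 0, "ay": 0, "az": 0},
    {"gripper": 1, "x": -3.2, "y": 0.16, "z": 0, "ax": 0, "ay": 0, "az": 0}
  ]
}}

```text
clock: 4.45
position: [540.5, -6.1, 185.1]
ee_rot: [0.719, -0.695, -0.0, 0.0]
contact_force: [0.9, -0.0, -1.1]
gripper_width: 6.7
grasp_force: 61.0
```

Emit:
{"method": "send_rows", "body": {
  "targets": [
    {"gripper": 1, "x": -3.2, "y": 0.16, "z": 0, "ax": 0, "ay": 0, "az": 0},
    {"gripper": 1, "x": -3.2, "y": 0.16, "z": 0, "ax": 0, "ay": 0, "az": 0},
    {"gripper": 1, "x": -3.2, "y": 0.16, "z": 0, "ax": 0, "ay": 0, "az": 0},
    {"gripper": 1, "x": -3.2, "y": 0.16, "z": 0, "ax": 0, "ay": 0, "az": 0},
    {"gripper": 1, "x": -3.2, "y": 0.16, "z": 0, "ax": 0, "ay": 0, "az": 0}
  ]
}}

```text
clock: 4.87
position: [526.8, 154.3, 185.3]
ee_rot: [0.719, -0.695, -0.0, 0.0]
contact_force: [0.8, -1.0, -0.9]
gripper_width: 6.9
grasp_force: 61.0
```

```bash
cat > rack.py <<'E'
from look import *
s=arm.read_state(); print(np.round(s["position"],1))
p,d,W=look(sys.argv[1]); np.savez("pics/r.npz",d=d,W=W,p=p)
H=W[...,2]
E
python3 rack.py w3
```

```text
[526.8 154.3 185.3]
```

View pics/w3.png

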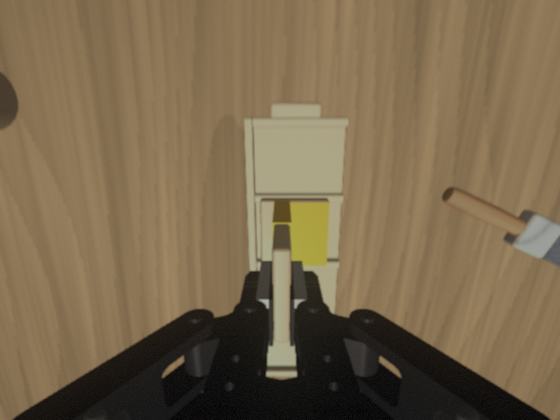

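The right end of the rack is clear in view: end rib from (245,121) to (347,123), rail along column ~250. I'll check the rack pose from these.

```bash
python3 - <<'E'
import numpy as np
z=np.load("pics/r.npz");W=z["W"];d=z["d"];H=W[...,2]
# rail (tallest), columns 243-260 rows 125-250 ; front edge right; end rib
def edges(line): 
    ok=np.where((line[:,2]>7)&(line[:,2]<40))[0]; return line[ok[0]].round(1),line[ok[-1]].round(1)
for r in (140,160,180): print("row",r,*edges(W[r,200:400]))
for c in (255,262,330,340): print("col",c,edges(W[100:200,c])[0])
q=W[125:190,240:262].reshape(-1,3);q=q[(q[:,2]>24)&(q[:,2]<30)];print("rail",len(q),q.mean(0).round(1),np.polyfit(q[:,1],q[:,0],1))
T=np.array([508.2,230.5]);a=np.radians(2.06);Rm=np.array([[np.cos(a),-np.sin(a)],[np.sin(a),np.cos(a)]])
for x,y in((-45,-130),(53,-130),(0,-152)): print(x,y,(Rm@[x,y]+T).round(1))
E
```

```text
row 140 [563.5 101.7  26.3] [466.7  99.6  11.5]
row 160 [562.4 120.2  27.2] [466.6 119.4  10.4]
row 180 [562.5 139.7  26.4] [465.8 139.7  10.9]
col 255 [554.6  80.8  22.2]
col 262 [548.1  80.6  21.6]
col 330 [484.7  78.5  21.1]
col 340 [475.3  78.2  20.8]
rail 543 [559.6 117.3  26.1] [-3.66476737e-02  5.63889842e+02]
-45 -130 [467.9  99. ]
53 -130 [565.8 102.5]
0 -152 [513.7  78.6]
```

Emit:
{"method": "send_rows", "body": {
  "targets": [
    {"gripper": 1, "x": -3.6, "y": 0.18, "z": 0, "ax": 0, "ay": 0, "az": 0},
    {"gripper": 1, "x": -3.6, "y": 0.18, "z": 0, "ax": 0, "ay": 0, "az": 0},
    {"gripper": 1, "x": -3.6, "y": 0.18, "z": 0, "ax": 0, "ay": 0, "az": 0},
    {"gripper": 1, "x": -3.6, "y": 0.18, "z": 0, "ax": 0, "ay": 0, "az": 0},
    {"gripper": 1, "x": -3.6, "y": 0.18, "z": 0, "ax": 0, "ay": 0, "az": 0}
  ]
}}

```text
clock: 5.33
position: [511.6, 333.8, 185.2]
ee_rot: [0.719, -0.695, -0.0, 0.0]
contact_force: [0.2, -0.2, -0.9]
gripper_width: 7.0
grasp_force: 61.0
```

Emit:
{"method": "send_rows", "body": {
  "targets": [
    {"gripper": 1, "x": -1.0, "y": 0.0, "z": 2.0, "ax": 0, "ay": 0, "az": 0},
    {"gripper": 1, "x": 0, "y": 0, "z": 3.0, "ax": 0, "ay": 0, "az": 0},
    {"gripper": 1, "x": 0, "y": 0, "z": 0, "ax": 0, "ay": 0, "az": 0},
    {"gripper": 1, "x": 0, "y": 0, "z": 0, "ax": 0, "ay": 0, "az": 0}
  ]
}}

```text
clock: 5.67
position: [511.1, 341.4, 133.7]
ee_rot: [0.719, -0.694, 0.0, 0.003]
contact_force: [1.0, 0.7, -0.2]
gripper_width: 6.7
grasp_force: 60.9
```

```bash
cat > hand.py <<'E'
from look import *
import cv2
# python hand.py name hue_lo hue_hi : foot extents of the held tile in world frame
s=arm.read_state(); print("tcp",np.round(s["position"],1),"theta",round(2*np.degrees(np.arctan2(s["ee_rot"][1],s["ee_rot"][0])),1)%360-360)
p,d,W=look(sys.argv[1]); H=cv2.cvtColor(p,cv2.COLOR_RGB2HSV)
lo,hi=int(sys.argv[2]),int(sys.argv[3])
h=H[...,0].astype(int); m=((h>=lo)&(h<=hi)) if lo<hi else ((h>=lo)|(h<=hi))
M=m&(H[...,1]>140)&(H[...,2]>60)&(d>0); M[:170]=0; M[:,:230]=0;M[:,350:]=0
z0=s["position"][2]-66+20   # expected foot top height
M&=abs(W[...,2]-z0)<12
q=W[M]; e=cv2.minAreaRect(q[:,:2].astype(np.float32)); print(len(q),"foot z",np.median(q[:,2]).round(1),"rect",np.round(cv2.boxPoints(e),1).tolist())
np.savez("pics/r.npz",d=d,W=W,p=p)
E
python3 hand.py w4 22 36
```

```text
tcp [511.1 341.4 133.7] theta -88.0
2190 foot z 87.4 rect [[481.1000061035156, 358.70001220703125], [483.3999938964844, 313.20001220703125], [508.1000061035156, 314.5], [505.79998779296875, 360.0]]
```

View pics/w4.png

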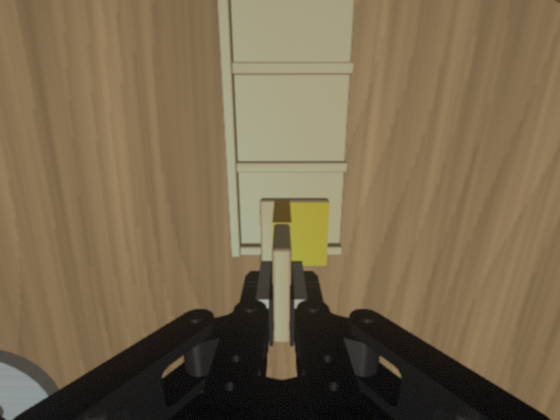

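```bash
python3 - <<'E'
import numpy as np
z=np.load("pics/r.npz");W=z["W"]
for r0,r1,c0,c1 in((60,76,250,340),(160,175,250,340),(240,260,335,340),(240,260,242,256)):
    q=W[r0:r1,c0:c1].reshape(-1,3); k=q[(q[:,2]>18)&(q[:,2]<30)]; print(len(k),k.mean(0).round(1))
for r in (100,140,200): 
    l=W[r,200:400]; ok=np.where((l[:,2]>7)&(l[:,2]<35))[0]; print(l[ok[0]].round(1),l[ok[-1]].round(1))
E
```

```text
1106 [505.6 230.8  21.9]
896 [502.  304.   21.9]
50 [461.  376.3  21.7]
136 [539.3 379.   21.7]
[558.3 255.3  25.7] [461.6 251.4  11.6]
[556.6 284.6  25.9] [459.7 282.5   9.8]
[555.2 333.1  25.1] [458.7 333.5  11.7]
```

Emit:
{"method": "send_rows", "body": {
  "targets": [
    {"gripper": 1, "x": -0.44, "y": 0.12, "z": 1.5, "ax": 0, "ay": 0, "az": 0},
    {"gripper": 1, "x": 0, "y": 0, "z": 2.5, "ax": 0, "ay": 0, "az": 0},
    {"gripper": 1, "x": 0, "y": 0, "z": 1.8, "ax": 0, "ay": 0, "az": 0},
    {"gripper": 1, "x": 0, "y": 0, "z": 0.7, "ax": 0, "ay": 0, "az": 0},
    {"gripper": 1, "x": 0, "y": 0, "z": 0, "ax": 0, "ay": 0, "az": 0}
  ]
}}

```text
clock: 6.13
position: [511.0, 346.1, 70.2]
ee_rot: [0.719, -0.695, 0.0, 0.001]
contact_force: [0.3, -0.8, -0.9]
gripper_width: 7.0
grasp_force: 61.0
```

Emit:
{"method": "send_rows", "body": {
  "targets": [
    {"gripper": 1, "x": 0, "y": 0, "z": 0, "ax": 0, "ay": 0, "az": 0},
    {"gripper": 1, "x": 0, "y": 0, "z": 0.1, "ax": 0, "ay": 0, "az": 0},
    {"gripper": 1, "x": 0, "y": 0, "z": 0, "ax": 0, "ay": 0, "az": 0}
  ]
}}

```text
clock: 6.38
position: [511.7, 347.5, 71.0]
ee_rot: [0.719, -0.695, 0.0, -0.002]
contact_force: [0.4, -0.2, -0.3]
gripper_width: 7.1
grasp_force: 61.0
```

```bash
python3 - <<'E'
from bench import arm
import numpy as np
for i in range(6): 
    s=arm.read_state(); print(np.round(s["position"],2),np.round(s["joints"],4),np.round(s["joint_vel"],3),np.round(s["contact_force"],1)); arm.get_image("top")
E
python3 hand.py w5 22 36
```

```text
[511.73 347.54  71.03] [ 8.580e-01  5.232e-01 -2.067e-01  4.000e-04 -8.378e-01 -8.231e-01] [ 0.002  0.004 -0.009 -0.005  0.     0.002] [ 0.4 -0.2 -0.3]
[511.52 347.42  70.77] [ 8.581e-01  5.234e-01 -2.070e-01  2.000e-04 -8.378e-01 -8.231e-01] [ 0.001  0.004 -0.006 -0.001  0.001 -0.001] [-0.4 -0.3 -0.6]
[511.39 347.32  70.52] [ 8.582e-01  5.237e-01 -2.074e-01  2.000e-04 -8.377e-01 -8.231e-01] [ 0.001  0.005 -0.004 -0.001  0.003 -0.   ] [-0.2 -0.5 -1.3]
[511.23 347.24  70.24] [ 8.582e-01  5.240e-01 -2.076e-01  1.000e-04 -8.376e-01 -8.231e-01] [ 0.002  0.007 -0.007 -0.002  0.001  0.   ] [ 0.3 -0.2 -0.9]
[511.11 347.16  70.02] [ 8.583e-01  5.242e-01 -2.079e-01  1.000e-04 -8.376e-01 -8.231e-01] [ 0.     0.005 -0.004 -0.002  0.001 -0.001] [-0.5 -1.1 -1.3]
[511.04 347.07  69.8 ] [ 8.583e-01  5.245e-01 -2.080e-01  1.000e-04 -8.375e-01 -8.231e-01] [ 0.002  0.004 -0.003 -0.     0.002  0.   ] [ 0.3  0.8 -1.1]
tcp [511.  347.1  69.7] theta -88.0
2186 foot z 23.2 rect [[481.79998779296875, 364.5], [483.3999938964844, 319.3999938964844], [508.70001220703125, 320.3999938964844], [507.0, 365.3999938964844]]
```

Emit:
{"method": "send_rows", "body": {
  "targets": [
    {"gripper": 1, "x": 0.1, "y": 0.1, "z": 0.2, "ax": 0, "ay": 0, "az": 0},
    {"gripper": 1, "x": 0, "y": 0, "z": 0, "ax": 0, "ay": 0, "az": 0},
    {"gripper": 1, "x": 0, "y": 0, "z": 0, "ax": 0, "ay": 0, "az": 0},
    {"gripper": 1, "x": 0, "y": 0, "z": 0, "ax": 0, "ay": 0, "az": 0},
    {"gripper": 1, "x": 0, "y": 0, "z": 0, "ax": 0, "ay": 0, "az": 0}
  ]
}}

```text
clock: 7.15
position: [510.0, 346.0, 67.4]
ee_rot: [0.719, -0.695, 0.0, -0.0]
contact_force: [-0.5, -0.0, 0.7]
gripper_width: 6.8
grasp_force: 61.1
```

Emit:
{"method": "send_rows", "body": {
  "targets": [
    {"gripper": 1, "x": 0, "y": 0, "z": 0.1, "ax": 0, "ay": 0, "az": 0},
    {"gripper": 1, "x": 0, "y": 0, "z": 0, "ax": 0, "ay": 0, "az": 0},
    {"gripper": 1, "x": 0, "y": 0, "z": 0, "ax": 0, "ay": 0, "az": 0},
    {"gripper": 1, "x": 0, "y": 0, "z": 0, "ax": 0, "ay": 0, "az": 0},
    {"gripper": 1, "x": 0, "y": 0, "z": 0, "ax": 0, "ay": 0, "az": 0}
  ]
}}

```text
clock: 7.57
position: [510.1, 346.0, 67.4]
ee_rot: [0.72, -0.694, 0.0, -0.0]
contact_force: [-1.3, -0.7, 5.0]
gripper_width: 6.9
grasp_force: 62.0
```

Emit:
{"method": "send_rows", "body": {
  "targets": [
    {"gripper": -0.2, "x": 0, "y": 0, "z": 0, "ax": 0, "ay": 0, "az": 0},
    {"gripper": -0.2, "x": 0, "y": 0, "z": 0, "ax": 0, "ay": 0, "az": 0},
    {"gripper": -0.2, "x": 0, "y": 0, "z": 0, "ax": 0, "ay": 0, "az": 0},
    {"gripper": -0.2, "x": 0, "y": 0, "z": 0, "ax": 0, "ay": 0, "az": 0}
  ]
}}

```text
clock: 7.9
position: [509.8, 345.7, 66.0]
ee_rot: [0.719, -0.695, -0.0, 0.0]
contact_force: [0.3, 0.2, -0.4]
gripper_width: 51.1
grasp_force: 0.0
```

Emit:
{"method": "send_rows", "body": {
  "targets": [
    {"gripper": -0.2, "x": 0, "y": 0, "z": -2, "ax": 0, "ay": 0, "az": 0},
    {"gripper": -0.2, "x": 0, "y": 0, "z": -3, "ax": 0, "ay": 0, "az": 0},
    {"gripper": -0.2, "x": 0, "y": 0, "z": -4, "ax": 0, "ay": 0, "az": 0},
    {"gripper": -0.2, "x": 0, "y": 0, "z": -3, "ax": 0, "ay": 0, "az": 0},
    {"gripper": -0.2, "x": 0, "y": 0, "z": 0, "ax": 0, "ay": 0, "az": 0}
  ]
}}

```text
clock: 8.32
position: [513.2, 348.3, 194.2]
ee_rot: [0.72, -0.694, 0.001, -0.007]
contact_force: [0.8, 0.6, 0.3]
gripper_width: 51.2
grasp_force: 0.0
```

```bash
cat > top.py <<'E'
from bench import arm
from h import *
import sys
s=arm.read_state(); print("tcp",np.round(s["position"],1))
p,d=arm.get_image("top");cv2.imwrite(f"pics/{sys.argv[1]}.png",p[:,:,::-1]);W=world(d,arm.camera_model("top"));H=W[...,2]
M=(d>0)&(H>86)&(H<100)
n,l,st,c=cv2.connectedComponentsWithStats(M.astype(np.uint8))
for i in range(1,n):
    q=W[l==i]
    if st[i,4]<50 or q[:,0].max()>600: continue
    e=cv2.minAreaRect(q[:,:2].astype(np.float32)); f=cv2.fitLine(q[:,:2].astype(np.float32),cv2.DIST_HUBER,0,.01,.01).ravel()
    print(st[i],np.round(e[0],1),np.round(e[1],1),np.degrees(np.arctan(-f[0]/f[1])).round(1))
E
python3 top.py t1
```

```text
tcp [513.2 348.3 194.2]
[350 224  22   8  95] [ 530.7 -176.4] [45.   8.5] -12.8
[385 231  23   9  98] [ 514.3 -249.9] [46.4  8.8] -12.9
[ 98 236  23   5 100] [510.7 342.7] [ 8.3 45.4] 1.6
[420 237  23   8  98] [ 502.1 -322.8] [45.7  8.6] -11.5
```

Emit:
{"method": "send_rows", "body": {
  "targets": [
    {"gripper": -0.2, "x": 0, "y": 0, "z": 0, "ax": 0, "ay": 0, "az": 7},
    {"gripper": -0.2, "x": 0, "y": 0, "z": 0, "ax": 0, "ay": 0, "az": 7},
    {"gripper": -0.2, "x": 3.6, "y": -0.92, "z": 0, "ax": 0, "ay": 0, "az": 0},
    {"gripper": -0.2, "x": 3.6, "y": -0.92, "z": 0, "ax": 0, "ay": 0, "az": 0},
    {"gripper": -0.2, "x": 3.6, "y": -0.92, "z": 0, "ax": 0, "ay": 0, "az": 0}
  ]
}}

```text
clock: 8.78
position: [513.6, 233.2, 184.6]
ee_rot: [-0.63, 0.777, 0.0, -0.001]
contact_force: [-0.1, -0.3, 0.5]
gripper_width: 51.3
grasp_force: 0.0
```

Emit:
{"method": "send_rows", "body": {
  "targets": [
    {"gripper": -0.2, "x": 3.6, "y": -0.92, "z": 0, "ax": 0, "ay": 0, "az": 0},
    {"gripper": -0.2, "x": 3.6, "y": -0.92, "z": 0, "ax": 0, "ay": 0, "az": 0},
    {"gripper": -0.2, "x": 3.6, "y": -0.92, "z": 0, "ax": 0, "ay": 0, "az": 0},
    {"gripper": -0.2, "x": 3.6, "y": -0.92, "z": 0, "ax": 0, "ay": 0, "az": 0},
    {"gripper": -0.2, "x": 3.6, "y": -0.92, "z": 0, "ax": 0, "ay": 0, "az": 0}
  ]
}}

```text
clock: 9.2
position: [521.1, 47.0, 185.2]
ee_rot: [-0.629, 0.777, 0.0, -0.001]
contact_force: [0.3, 0.3, -0.8]
gripper_width: 51.4
grasp_force: 0.0
```

Emit:
{"method": "send_rows", "body": {
  "targets": [
    {"gripper": -0.2, "x": 3.6, "y": -0.92, "z": 0, "ax": 0, "ay": 0, "az": 0},
    {"gripper": -0.2, "x": 3.6, "y": -0.92, "z": 0, "ax": 0, "ay": 0, "az": 0},
    {"gripper": -0.2, "x": 3.6, "y": -0.92, "z": 0, "ax": 0, "ay": 0, "az": 0},
    {"gripper": -0.2, "x": 3.6, "y": -0.92, "z": 0, "ax": 0, "ay": 0, "az": 0},
    {"gripper": -0.2, "x": 3.6, "y": -0.92, "z": 0, "ax": 0, "ay": 0, "az": 0}
  ]
}}

```text
clock: 9.62
position: [528.8, -138.5, 185.2]
ee_rot: [-0.629, 0.777, 0.001, -0.001]
contact_force: [0.9, 0.5, 0.1]
gripper_width: 50.9
grasp_force: 0.0
```

Emit:
{"method": "send_rows", "body": {
  "targets": [
    {"gripper": -0.2, "x": 3.3, "y": -0.9, "z": 0, "ax": 0, "ay": 0, "az": 0},
    {"gripper": -0.2, "x": 0, "y": 0, "z": 3, "ax": 0, "ay": 0, "az": 0},
    {"gripper": -0.2, "x": 0, "y": 0, "z": 2, "ax": 0, "ay": 0, "az": 0},
    {"gripper": -0.2, "x": 0, "y": 0, "z": 0, "ax": 0, "ay": 0, "az": 0},
    {"gripper": -0.2, "x": 0, "y": 0, "z": 0, "ax": 0, "ay": 0, "az": 0}
  ]
}}

```text
clock: 10.03
position: [530.5, -171.1, 134.7]
ee_rot: [-0.629, 0.777, 0.001, -0.002]
contact_force: [-0.2, 0.1, 1.0]
gripper_width: 51.5
grasp_force: 0.0
```

Emit:
{"method": "send_rows", "body": {
  "targets": [
    {"gripper": -0.2, "x": 0, "y": 0, "z": 0, "ax": 0, "ay": 0, "az": 0},
    {"gripper": -0.2, "x": 0, "y": 0, "z": 0, "ax": 0, "ay": 0, "az": 0},
    {"gripper": -0.2, "x": 0, "y": 0, "z": 0, "ax": 0, "ay": 0, "az": 0},
    {"gripper": -0.2, "x": 0, "y": 0, "z": 0, "ax": 0, "ay": 0, "az": 0}
  ]
}}

```text
clock: 10.37
position: [532.3, -170.5, 137.4]
ee_rot: [-0.63, 0.777, -0.001, 0.001]
contact_force: [-0.0, -0.1, -0.0]
gripper_width: 51.2
grasp_force: 0.0
```

Emit:
{"method": "send_rows", "body": {
  "targets": [
    {"gripper": -0.2, "x": 0.6, "y": 0, "z": 3.0, "ax": 0, "ay": 0, "az": 0},
    {"gripper": -0.2, "x": 0, "y": 0, "z": 3.0, "ax": 0, "ay": 0, "az": 0},
    {"gripper": -0.2, "x": 0, "y": 0, "z": 1.0, "ax": 0, "ay": 0, "az": 0},
    {"gripper": -0.2, "x": 0, "y": 0, "z": 0, "ax": 0, "ay": 0, "az": 0},
    {"gripper": -0.2, "x": 0, "y": 0, "z": 0, "ax": 0, "ay": 0, "az": 0}
  ]
}}

```text
clock: 10.78
position: [531.0, -176.8, 66.9]
ee_rot: [-0.63, 0.777, -0.0, -0.0]
contact_force: [0.0, -0.1, -0.1]
gripper_width: 50.5
grasp_force: 0.0
```

Emit:
{"method": "send_rows", "body": {
  "targets": [
    {"gripper": -0.2, "x": 0, "y": 0, "z": 0, "ax": 0, "ay": 0, "az": 0},
    {"gripper": -0.2, "x": 0, "y": 0, "z": 0, "ax": 0, "ay": 0, "az": 0},
    {"gripper": -0.2, "x": 0, "y": 0, "z": 0, "ax": 0, "ay": 0, "az": 0},
    {"gripper": -0.2, "x": 0, "y": 0, "z": 0, "ax": 0, "ay": 0, "az": 0},
    {"gripper": -0.2, "x": 0, "y": 0, "z": 0, "ax": 0, "ay": 0, "az": 0}
  ]
}}

```text
clock: 11.2
position: [530.8, -176.8, 67.0]
ee_rot: [-0.629, 0.777, -0.0, 0.0]
contact_force: [-0.5, -0.2, 0.5]
gripper_width: 51.0
grasp_force: 0.0
```

Emit:
{"method": "send_rows", "body": {
  "targets": [
    {"gripper": 1, "x": 0, "y": 0, "z": 0, "ax": 0, "ay": 0, "az": 0},
    {"gripper": 1, "x": 0, "y": 0, "z": 0, "ax": 0, "ay": 0, "az": 0},
    {"gripper": 1, "x": 0, "y": 0, "z": 0, "ax": 0, "ay": 0, "az": 0},
    {"gripper": 1, "x": 0, "y": 0, "z": 0, "ax": 0, "ay": 0, "az": 0},
    {"gripper": 1, "x": 0, "y": 0, "z": 0, "ax": 0, "ay": 0, "az": 0}
  ]
}}

```text
clock: 11.62
position: [530.5, -176.8, 66.3]
ee_rot: [-0.629, 0.777, 0.0, -0.0]
contact_force: [0.7, -0.8, 0.2]
gripper_width: 7.0
grasp_force: 60.2
```

Emit:
{"method": "send_rows", "body": {
  "targets": [
    {"gripper": 1, "x": 0, "y": 0, "z": -1.5, "ax": 0, "ay": 0, "az": 0},
    {"gripper": 1, "x": 0, "y": 0, "z": -3.5, "ax": 0, "ay": 0, "az": 0},
    {"gripper": 1, "x": 0, "y": 0, "z": -4.0, "ax": 0, "ay": 0, "az": 0},
    {"gripper": 1, "x": 0, "y": 0, "z": -3.0, "ax": 0, "ay": 0, "az": 0},
    {"gripper": 1, "x": 0, "y": 0, "z": 0, "ax": 0, "ay": 0, "az": -7}
  ]
}}

```text
clock: 12.03
position: [534.3, -177.6, 193.7]
ee_rot: [-0.677, 0.736, -0.006, 0.004]
contact_force: [0.8, 0.1, -0.3]
gripper_width: 6.8
grasp_force: 60.0
```

Emit:
{"method": "send_rows", "body": {
  "targets": [
    {"gripper": 1, "x": 0, "y": 0, "z": 0, "ax": 0, "ay": 0, "az": -7},
    {"gripper": 1, "x": -3.15, "y": 0, "z": 0, "ax": 0, "ay": 0, "az": 0},
    {"gripper": 1, "x": -3.15, "y": 0, "z": 0, "ax": 0, "ay": 0, "az": 0},
    {"gripper": 1, "x": -3.15, "y": 0, "z": 0, "ax": 0, "ay": 0, "az": 0},
    {"gripper": 1, "x": -3.15, "y": 0, "z": 0, "ax": 0, "ay": 0, "az": 0}
  ]
}}

```text
clock: 12.45
position: [525.4, -49.8, 186.0]
ee_rot: [0.719, -0.695, -0.0, 0.0]
contact_force: [0.4, 0.6, -1.7]
gripper_width: 7.2
grasp_force: 60.0
```

Emit:
{"method": "send_rows", "body": {
  "targets": [
    {"gripper": 1, "x": -3.15, "y": 0, "z": 0, "ax": 0, "ay": 0, "az": 0},
    {"gripper": 1, "x": -3.15, "y": 0, "z": 0, "ax": 0, "ay": 0, "az": 0},
    {"gripper": 1, "x": -3.15, "y": 0, "z": 0, "ax": 0, "ay": 0, "az": 0},
    {"gripper": 1, "x": -3.15, "y": 0, "z": 0, "ax": 0, "ay": 0, "az": 0},
    {"gripper": 1, "x": -3.15, "y": 0, "z": 0, "ax": 0, "ay": 0, "az": 0}
  ]
}}

```text
clock: 12.87
position: [519.8, 108.0, 186.1]
ee_rot: [0.719, -0.695, -0.0, 0.0]
contact_force: [0.2, -0.8, -1.1]
gripper_width: 6.5
grasp_force: 60.0
```

Emit:
{"method": "send_rows", "body": {
  "targets": [
    {"gripper": 1, "x": -3.15, "y": 0, "z": 0, "ax": 0, "ay": 0, "az": 0},
    {"gripper": 1, "x": -3.15, "y": 0, "z": 0, "ax": 0, "ay": 0, "az": 0},
    {"gripper": 1, "x": -3.15, "y": 0, "z": 0, "ax": 0, "ay": 0, "az": 0},
    {"gripper": 1, "x": -3.15, "y": 0, "z": 0, "ax": 0, "ay": 0, "az": 0},
    {"gripper": 1, "x": -2.4, "y": 0, "z": 0, "ax": 0, "ay": 0, "az": 0}
  ]
}}

```text
clock: 13.28
position: [514.7, 258.7, 185.9]
ee_rot: [0.72, -0.694, -0.0, 0.0]
contact_force: [0.1, 0.1, -1.0]
gripper_width: 7.2
grasp_force: 60.0
```

Emit:
{"method": "send_rows", "body": {
  "targets": [
    {"gripper": 1, "x": -1.0, "y": 0, "z": 0, "ax": 0, "ay": 0, "az": 0},
    {"gripper": 1, "x": 0, "y": 0, "z": 0, "ax": 0, "ay": 0, "az": 0},
    {"gripper": 1, "x": 0, "y": 0, "z": 0, "ax": 0, "ay": 0, "az": 0},
    {"gripper": 1, "x": 0, "y": 0, "z": 0, "ax": 0, "ay": 0, "az": 0},
    {"gripper": 1, "x": 0, "y": 0, "z": 0, "ax": 0, "ay": 0, "az": 0}
  ]
}}

```text
clock: 13.7
position: [514.8, 265.2, 186.3]
ee_rot: [0.719, -0.695, -0.0, 0.0]
contact_force: [0.8, 0.0, -1.6]
gripper_width: 6.9
grasp_force: 60.0
```

```bash
python3 hand.py w6 42 85
```

```text
tcp [514.8 265.2 186.3] theta -88.10000000000002
0 foot z nan rect [[0.0, 0.0], [0.0, 0.0], [0.0, 0.0], [0.0, 0.0]]
  return _methods._mean(a, axis=axis, dtype=dtype,
  ret = ret.dtype.type(ret / rcount)
```

View pics/w6.png

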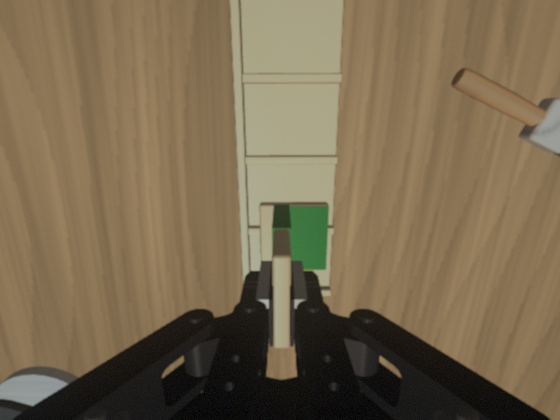

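Green is held level, with its foot at columns 261–328 and rows 204–270. My colour mask missed it, so I'll use depth only.

```bash
python3 - <<'E'
import re
t=open("hand.py").read()
a=t.index("H=cv2"); b=t.index("z0=")
t=t[:a]+'\nM=(d>0); M[:170]=0; M[285:]=0; M[:,:292]=0;M[:,350:]=0\n'+t[b:]
open("hand.py","w").write(t)
E
python3 hand.py w7
```

```text
tcp [514.9 265.2 186.3] theta -88.10000000000002
2329 foot z 140.9 rect [[485.0, 286.1000061035156], [487.0, 240.39999389648438], [509.8999938964844, 241.3000030517578], [507.8999938964844, 287.0]]
```

Emit:
{"method": "send_rows", "body": {
  "targets": [
    {"gripper": 1, "x": -0.3, "y": 0.15, "z": 2.5, "ax": 0, "ay": 0, "az": 0},
    {"gripper": 1, "x": 0, "y": 0, "z": 3.5, "ax": 0, "ay": 0, "az": 0},
    {"gripper": 1, "x": 0, "y": 0, "z": 3.0, "ax": 0, "ay": 0, "az": 0},
    {"gripper": 1, "x": 0, "y": 0, "z": 1.8, "ax": 0, "ay": 0, "az": 0},
    {"gripper": 1, "x": 0, "y": 0, "z": 0.7, "ax": 0, "ay": 0, "az": 0}
  ]
}}

```text
clock: 14.22
position: [511.6, 267.3, 68.1]
ee_rot: [0.719, -0.695, -0.0, 0.003]
contact_force: [0.4, 0.9, -2.3]
gripper_width: 6.9
grasp_force: 59.9
```

Emit:
{"method": "send_rows", "body": {
  "targets": [
    {"gripper": 1, "x": 0, "y": 0, "z": 0, "ax": 0, "ay": 0, "az": 0},
    {"gripper": 1, "x": 0, "y": 0, "z": 0, "ax": 0, "ay": 0, "az": 0},
    {"gripper": 1, "x": 0, "y": 0, "z": 0, "ax": 0, "ay": 0, "az": 0},
    {"gripper": 1, "x": 0, "y": 0, "z": 0, "ax": 0, "ay": 0, "az": 0},
    {"gripper": 1, "x": 0, "y": 0, "z": 0, "ax": 0, "ay": 0, "az": 0}
  ]
}}

```text
clock: 14.63
position: [513.9, 269.9, 72.8]
ee_rot: [0.719, -0.695, 0.0, -0.001]
contact_force: [-0.9, 0.3, 0.2]
gripper_width: 6.7
grasp_force: 59.9
```

Emit:
{"method": "send_rows", "body": {
  "targets": [
    {"gripper": 1, "x": 0, "y": 0, "z": 0, "ax": 0, "ay": 0, "az": 0},
    {"gripper": 1, "x": 0, "y": 0, "z": 0, "ax": 0, "ay": 0, "az": 0},
    {"gripper": 1, "x": 0, "y": 0, "z": 0, "ax": 0, "ay": 0, "az": 0},
    {"gripper": 1, "x": 0, "y": 0, "z": 0, "ax": 0, "ay": 0, "az": 0},
    {"gripper": 1, "x": 0, "y": 0, "z": 0, "ax": 0, "ay": 0, "az": 0}
  ]
}}

```text
clock: 15.05
position: [513.2, 269.4, 71.3]
ee_rot: [0.719, -0.695, -0.0, 0.0]
contact_force: [0.5, 0.1, -0.1]
gripper_width: 6.9
grasp_force: 59.9
```

Emit:
{"method": "send_rows", "body": {
  "targets": [
    {"gripper": 1, "x": 0.1, "y": 0, "z": 0.2, "ax": 0, "ay": 0, "az": 0},
    {"gripper": 1, "x": 0, "y": 0, "z": 0, "ax": 0, "ay": 0, "az": 0},
    {"gripper": 1, "x": 0, "y": 0, "z": 0, "ax": 0, "ay": 0, "az": 0},
    {"gripper": 1, "x": 0, "y": 0, "z": 0, "ax": 0, "ay": 0, "az": 0},
    {"gripper": 1, "x": 0, "y": 0, "z": 0, "ax": 0, "ay": 0, "az": 0}
  ]
}}

```text
clock: 15.47
position: [513.3, 268.4, 69.3]
ee_rot: [0.719, -0.695, 0.0, 0.0]
contact_force: [1.3, 0.3, -1.2]
gripper_width: 6.5
grasp_force: 59.9
```

Emit:
{"method": "send_rows", "body": {
  "targets": [
    {"gripper": 1, "x": 0, "y": 0, "z": 0, "ax": 0, "ay": 0, "az": 0},
    {"gripper": 1, "x": 0, "y": 0, "z": 0, "ax": 0, "ay": 0, "az": 0},
    {"gripper": 1, "x": 0, "y": 0, "z": 0, "ax": 0, "ay": 0, "az": 0},
    {"gripper": 1, "x": 0, "y": 0, "z": 0, "ax": 0, "ay": 0, "az": 0},
    {"gripper": 1, "x": 0, "y": 0, "z": 0, "ax": 0, "ay": 0, "az": 0}
  ]
}}

```text
clock: 15.88
position: [513.3, 268.4, 69.3]
ee_rot: [0.719, -0.695, -0.0, -0.0]
contact_force: [-0.2, -0.6, -0.7]
gripper_width: 7.3
grasp_force: 59.9
```

Emit:
{"method": "send_rows", "body": {
  "targets": [
    {"gripper": 1, "x": 0, "y": 0, "z": 0.2, "ax": 0, "ay": 0, "az": 0},
    {"gripper": 1, "x": 0, "y": 0, "z": 0, "ax": 0, "ay": 0, "az": 0},
    {"gripper": 1, "x": 0, "y": 0, "z": 0, "ax": 0, "ay": 0, "az": 0}
  ]
}}

```text
clock: 16.13
position: [513.2, 268.3, 67.1]
ee_rot: [0.719, -0.695, -0.0, 0.0]
contact_force: [0.7, 0.3, -0.7]
gripper_width: 7.3
grasp_force: 59.9
```

Emit:
{"method": "send_rows", "body": {
  "targets": [
    {"gripper": 1, "x": 0, "y": 0, "z": 0.1, "ax": 0, "ay": 0, "az": 0},
    {"gripper": 1, "x": 0, "y": 0, "z": 0, "ax": 0, "ay": 0, "az": 0},
    {"gripper": 1, "x": 0, "y": 0, "z": 0, "ax": 0, "ay": 0, "az": 0}
  ]
}}

```text
clock: 16.38
position: [513.3, 268.4, 66.3]
ee_rot: [0.719, -0.695, 0.0, -0.0]
contact_force: [0.5, -0.7, -0.3]
gripper_width: 6.6
grasp_force: 60.0
```

Emit:
{"method": "send_rows", "body": {
  "targets": [
    {"gripper": 1, "x": 0, "y": 0, "z": 0.04, "ax": 0, "ay": 0, "az": 0},
    {"gripper": -0.2, "x": 0, "y": 0, "z": 0, "ax": 0, "ay": 0, "az": 0},
    {"gripper": -0.2, "x": 0, "y": 0, "z": 0, "ax": 0, "ay": 0, "az": 0},
    {"gripper": -0.2, "x": 0, "y": 0, "z": 0, "ax": 0, "ay": 0, "az": 0},
    {"gripper": -0.2, "x": 0, "y": 0, "z": 0, "ax": 0, "ay": 0, "az": 0}
  ]
}}

```text
clock: 16.8
position: [513.3, 268.4, 65.9]
ee_rot: [0.719, -0.695, 0.0, -0.0]
contact_force: [-0.1, -0.1, 0.4]
gripper_width: 50.9
grasp_force: 0.0
```

Emit:
{"method": "send_rows", "body": {
  "targets": [
    {"gripper": -0.2, "x": 0, "y": 0, "z": -2, "ax": 0, "ay": 0, "az": 0},
    {"gripper": -0.2, "x": 0, "y": 0, "z": -3, "ax": 0, "ay": 0, "az": 0},
    {"gripper": -0.2, "x": 0, "y": 0, "z": -4, "ax": 0, "ay": 0, "az": 0},
    {"gripper": -0.2, "x": 0, "y": 0, "z": -3, "ax": 0, "ay": 0, "az": 0},
    {"gripper": -0.2, "x": 0, "y": 0, "z": 0, "ax": 0, "ay": 0, "az": 0}
  ]
}}

```text
clock: 17.22
position: [516.8, 270.7, 193.7]
ee_rot: [0.72, -0.694, 0.002, -0.007]
contact_force: [-0.1, 0.1, 0.7]
gripper_width: 51.2
grasp_force: 0.0
```

Emit:
{"method": "send_rows", "body": {
  "targets": [
    {"gripper": -0.2, "x": 0, "y": 0, "z": 0, "ax": 0, "ay": 0, "az": 7},
    {"gripper": -0.2, "x": 0, "y": 0, "z": 0, "ax": 0, "ay": 0, "az": 7},
    {"gripper": -0.2, "x": 0, "y": 0, "z": 0, "ax": 0, "ay": 0, "az": 1},
    {"gripper": -0.2, "x": 3.5, "y": -0.82, "z": 0, "ax": 0, "ay": 0, "az": 0},
    {"gripper": -0.2, "x": 3.5, "y": -0.82, "z": 0, "ax": 0, "ay": 0, "az": 0}
  ]
}}

```text
clock: 17.63
position: [513.4, 196.9, 185.3]
ee_rot: [-0.625, 0.781, -0.0, -0.0]
contact_force: [0.5, -1.2, -0.3]
gripper_width: 51.4
grasp_force: 0.0
```

Emit:
{"method": "send_rows", "body": {
  "targets": [
    {"gripper": -0.2, "x": 3.5, "y": -0.82, "z": 0, "ax": 0, "ay": 0, "az": 0},
    {"gripper": -0.2, "x": 3.5, "y": -0.82, "z": 0, "ax": 0, "ay": 0, "az": 0},
    {"gripper": -0.2, "x": 3.5, "y": -0.82, "z": 0, "ax": 0, "ay": 0, "az": 0},
    {"gripper": -0.2, "x": 3.5, "y": -0.82, "z": 0, "ax": 0, "ay": 0, "az": 0},
    {"gripper": -0.2, "x": 3.5, "y": -0.82, "z": 0, "ax": 0, "ay": 0, "az": 0}
  ]
}}

```text
clock: 18.05
position: [513.8, 15.1, 185.8]
ee_rot: [-0.624, 0.782, -0.0, 0.0]
contact_force: [1.0, 0.2, -1.2]
gripper_width: 51.2
grasp_force: 0.0
```

Emit:
{"method": "send_rows", "body": {
  "targets": [
    {"gripper": -0.2, "x": 3.5, "y": -0.82, "z": 0, "ax": 0, "ay": 0, "az": 0},
    {"gripper": -0.2, "x": 3.5, "y": -0.82, "z": 0, "ax": 0, "ay": 0, "az": 0},
    {"gripper": -0.2, "x": 3.5, "y": -0.82, "z": 0, "ax": 0, "ay": 0, "az": 0},
    {"gripper": -0.2, "x": 3.5, "y": -0.82, "z": 0, "ax": 0, "ay": 0, "az": 0},
    {"gripper": -0.2, "x": 3.5, "y": -0.82, "z": 0, "ax": 0, "ay": 0, "az": 0}
  ]
}}

```text
clock: 18.47
position: [514.4, -164.7, 185.7]
ee_rot: [-0.624, 0.782, 0.0, -0.0]
contact_force: [1.7, 0.5, -0.0]
gripper_width: 51.1
grasp_force: 0.0
```

Emit:
{"method": "send_rows", "body": {
  "targets": [
    {"gripper": -0.2, "x": 3.5, "y": -0.82, "z": 0, "ax": 0, "ay": 0, "az": 0},
    {"gripper": -0.2, "x": 3.5, "y": -0.82, "z": 0, "ax": 0, "ay": 0, "az": 0},
    {"gripper": -0.2, "x": 1.2, "y": -0.3, "z": 2, "ax": 0, "ay": 0, "az": 0},
    {"gripper": -0.2, "x": 0, "y": 0, "z": 3, "ax": 0, "ay": 0, "az": 0},
    {"gripper": -0.2, "x": 0, "y": 0, "z": 0, "ax": 0, "ay": 0, "az": 0}
  ]
}}

```text
clock: 18.88
position: [511.2, -247.2, 130.2]
ee_rot: [-0.622, 0.783, 0.005, -0.003]
contact_force: [-2.0, 1.3, -0.0]
gripper_width: 50.9
grasp_force: 0.0
```

Emit:
{"method": "send_rows", "body": {
  "targets": [
    {"gripper": -0.2, "x": 0, "y": 0, "z": 0, "ax": 0, "ay": 0, "az": 0},
    {"gripper": -0.2, "x": 0, "y": 0, "z": 0, "ax": 0, "ay": 0, "az": 0},
    {"gripper": -0.2, "x": 0, "y": 0, "z": 0, "ax": 0, "ay": 0, "az": 0},
    {"gripper": -0.2, "x": 0, "y": 0, "z": 0, "ax": 0, "ay": 0, "az": 0},
    {"gripper": -0.2, "x": 0, "y": 0, "z": 0, "ax": 0, "ay": 0, "az": 0}
  ]
}}

```text
clock: 19.3
position: [516.0, -246.8, 137.3]
ee_rot: [-0.623, 0.782, -0.001, 0.001]
contact_force: [-0.7, 0.2, 0.2]
gripper_width: 51.3
grasp_force: 0.0
```

```bash
python3 top.py t2; python3 look.py w8
```

```text
tcp [ 516.  -246.8  137.3]
[385 231  14   7  59] [ 516.7 -240.8] [26.4  8.6] -13.7
[135 235  23   5  94] [514.1 267.1] [ 8.3 45.1] 0.9
[ 98 236  24   5 103] [511.2 342.1] [ 8.5 45.4] 2.4
[427 240  16   5  51] [ 500.6 -330.1] [29.9  7.9] -1.4
[ 515.9 -246.9  137. ] theta 257.0768927352759
[ 267   69   17   86 1196] [ 502.2 -324.6   94. ] [ 502.5 -323.6] [45.8  8.3] -11.0
[277 198  13  70 875] [ 514.2 -252.3   93.9] [ 514.5 -250.5] [45.5  7.8] -13.0
```

Emit:
{"method": "send_rows", "body": {
  "targets": [
    {"gripper": -0.2, "x": 0.3, "y": 0.05, "z": 3.0, "ax": 0, "ay": 0, "az": 0},
    {"gripper": -0.2, "x": 0, "y": 0, "z": 3.0, "ax": 0, "ay": 0, "az": 0},
    {"gripper": -0.2, "x": 0, "y": 0, "z": 1.0, "ax": 0, "ay": 0, "az": 0},
    {"gripper": -0.2, "x": 0, "y": 0, "z": 0, "ax": 0, "ay": 0, "az": 0},
    {"gripper": -0.2, "x": 0, "y": 0, "z": 0, "ax": 0, "ay": 0, "az": 0}
  ]
}}

```text
clock: 19.82
position: [514.5, -250.2, 66.3]
ee_rot: [-0.623, 0.782, -0.0, -0.0]
contact_force: [0.3, 0.8, 0.6]
gripper_width: 51.2
grasp_force: 0.0
```

Emit:
{"method": "send_rows", "body": {
  "targets": [
    {"gripper": -0.2, "x": 0, "y": 0, "z": 0, "ax": 0, "ay": 0, "az": 0},
    {"gripper": -0.2, "x": 0, "y": 0, "z": 0, "ax": 0, "ay": 0, "az": 0},
    {"gripper": -0.2, "x": 0, "y": 0, "z": 0, "ax": 0, "ay": 0, "az": 0},
    {"gripper": -0.2, "x": 0, "y": 0, "z": 0, "ax": 0, "ay": 0, "az": 0},
    {"gripper": -0.2, "x": 0, "y": 0, "z": 0, "ax": 0, "ay": 0, "az": 0}
  ]
}}

```text
clock: 20.23
position: [514.4, -250.1, 66.6]
ee_rot: [-0.623, 0.783, -0.0, 0.0]
contact_force: [-0.2, -0.0, -0.3]
gripper_width: 51.3
grasp_force: 0.0
```

Emit:
{"method": "send_rows", "body": {
  "targets": [
    {"gripper": 1, "x": 0, "y": 0, "z": 0, "ax": 0, "ay": 0, "az": 0},
    {"gripper": 1, "x": 0, "y": 0, "z": 0, "ax": 0, "ay": 0, "az": 0},
    {"gripper": 1, "x": 0, "y": 0, "z": 0, "ax": 0, "ay": 0, "az": 0},
    {"gripper": 1, "x": 0, "y": 0, "z": 0, "ax": 0, "ay": 0, "az": 0},
    {"gripper": 1, "x": 0, "y": 0, "z": 0, "ax": 0, "ay": 0, "az": 0}
  ]
}}

```text
clock: 20.65
position: [514.1, -250.0, 65.9]
ee_rot: [-0.623, 0.783, 0.0, -0.0]
contact_force: [0.6, -0.5, 0.7]
gripper_width: 7.5
grasp_force: 58.8
```

Emit:
{"method": "send_rows", "body": {
  "targets": [
    {"gripper": 1, "x": 0, "y": 0, "z": -1.5, "ax": 0, "ay": 0, "az": 0},
    {"gripper": 1, "x": 0, "y": 0, "z": -3.5, "ax": 0, "ay": 0, "az": 0},
    {"gripper": 1, "x": 0, "y": 0, "z": -4.0, "ax": 0, "ay": 0, "az": 0},
    {"gripper": 1, "x": 0, "y": 0, "z": -3.0, "ax": 0, "ay": 0, "az": 0},
    {"gripper": 1, "x": 0, "y": 0, "z": 0, "ax": 0, "ay": 0, "az": -7}
  ]
}}

```text
clock: 21.07
position: [517.9, -251.5, 193.4]
ee_rot: [-0.67, 0.742, -0.006, 0.003]
contact_force: [1.5, 0.7, -0.8]
gripper_width: 6.9
grasp_force: 58.8
```

Emit:
{"method": "send_rows", "body": {
  "targets": [
    {"gripper": 1, "x": 0, "y": 0, "z": 0, "ax": 0, "ay": 0, "az": -7},
    {"gripper": 1, "x": 0, "y": 0, "z": 0, "ax": 0, "ay": 0, "az": -1},
    {"gripper": 1, "x": -3.15, "y": -0.12, "z": 0, "ax": 0, "ay": 0, "az": 0},
    {"gripper": 1, "x": -3.15, "y": -0.12, "z": 0, "ax": 0, "ay": 0, "az": 0},
    {"gripper": 1, "x": -3.15, "y": -0.12, "z": 0, "ax": 0, "ay": 0, "az": 0}
  ]
}}

```text
clock: 21.48
position: [513.6, -154.8, 184.9]
ee_rot: [0.718, -0.696, -0.001, 0.001]
contact_force: [-0.3, 0.9, -0.6]
gripper_width: 7.0
grasp_force: 58.7
```

Emit:
{"method": "send_rows", "body": {
  "targets": [
    {"gripper": 1, "x": -3.15, "y": -0.12, "z": 0, "ax": 0, "ay": 0, "az": 0},
    {"gripper": 1, "x": -3.15, "y": -0.12, "z": 0, "ax": 0, "ay": 0, "az": 0},
    {"gripper": 1, "x": -3.15, "y": -0.12, "z": 0, "ax": 0, "ay": 0, "az": 0},
    {"gripper": 1, "x": -3.15, "y": -0.12, "z": 0, "ax": 0, "ay": 0, "az": 0},
    {"gripper": 1, "x": -3.15, "y": -0.12, "z": 0, "ax": 0, "ay": 0, "az": 0}
  ]
}}

```text
clock: 21.9
position: [514.1, 3.5, 185.3]
ee_rot: [0.718, -0.696, -0.0, 0.001]
contact_force: [0.1, -0.2, -1.0]
gripper_width: 6.9
grasp_force: 58.7
```

Emit:
{"method": "send_rows", "body": {
  "targets": [
    {"gripper": 1, "x": -3.15, "y": -0.12, "z": 0, "ax": 0, "ay": 0, "az": 0},
    {"gripper": 1, "x": -3.15, "y": -0.12, "z": 0, "ax": 0, "ay": 0, "az": 0},
    {"gripper": 1, "x": -3.15, "y": -0.12, "z": 0, "ax": 0, "ay": 0, "az": 0},
    {"gripper": 1, "x": -3.15, "y": -0.12, "z": 0, "ax": 0, "ay": 0, "az": 0},
    {"gripper": 1, "x": -3.15, "y": -0.12, "z": 0, "ax": 0, "ay": 0, "az": 0}
  ]
}}

```text
clock: 22.32
position: [514.6, 161.1, 185.2]
ee_rot: [0.718, -0.696, -0.0, 0.001]
contact_force: [0.3, 0.4, -1.0]
gripper_width: 6.8
grasp_force: 58.7
```

Emit:
{"method": "send_rows", "body": {
  "targets": [
    {"gripper": 1, "x": -2.4, "y": -0.1, "z": 0, "ax": 0, "ay": 0, "az": 0},
    {"gripper": 1, "x": -1.0, "y": 0, "z": 0, "ax": 0, "ay": 0, "az": 0},
    {"gripper": 1, "x": 0, "y": 0, "z": 0, "ax": 0, "ay": 0, "az": 0},
    {"gripper": 1, "x": 0, "y": 0, "z": 0, "ax": 0, "ay": 0, "az": 0},
    {"gripper": 1, "x": 0, "y": 0, "z": 0, "ax": 0, "ay": 0, "az": 0}
  ]
}}

```text
clock: 22.73
position: [514.8, 192.8, 185.5]
ee_rot: [0.719, -0.695, -0.0, 0.001]
contact_force: [-0.5, -0.8, -0.8]
gripper_width: 6.9
grasp_force: 58.7
```

```bash
python3 hand.py w9
```

```text
tcp [514.8 192.8 185.5] theta -88.10000000000002
2325 foot z 140.4 rect [[484.70001220703125, 213.6999969482422], [486.5, 168.3000030517578], [509.70001220703125, 169.1999969482422], [507.79998779296875, 214.6999969482422]]
```

Emit:
{"method": "send_rows", "body": {
  "targets": [
    {"gripper": 1, "x": -0.1, "y": -0.1, "z": 2.5, "ax": 0, "ay": 0, "az": 0},
    {"gripper": 1, "x": 0, "y": 0, "z": 3.5, "ax": 0, "ay": 0, "az": 0},
    {"gripper": 1, "x": 0, "y": 0, "z": 3.0, "ax": 0, "ay": 0, "az": 0},
    {"gripper": 1, "x": 0, "y": 0, "z": 1.8, "ax": 0, "ay": 0, "az": 0},
    {"gripper": 1, "x": 0, "y": 0, "z": 0.7, "ax": 0, "ay": 0, "az": 0}
  ]
}}

```text
clock: 23.2
position: [514.3, 192.3, 67.8]
ee_rot: [0.718, -0.696, -0.001, 0.003]
contact_force: [-0.0, 0.2, -1.1]
gripper_width: 6.9
grasp_force: 58.7
```

Emit:
{"method": "send_rows", "body": {
  "targets": [
    {"gripper": 1, "x": 0, "y": 0, "z": 0, "ax": 0, "ay": 0, "az": 0},
    {"gripper": 1, "x": 0, "y": 0, "z": 0, "ax": 0, "ay": 0, "az": 0},
    {"gripper": 1, "x": 0, "y": 0, "z": 0, "ax": 0, "ay": 0, "az": 0},
    {"gripper": 1, "x": 0, "y": 0, "z": 0, "ax": 0, "ay": 0, "az": 0},
    {"gripper": 1, "x": 0, "y": 0, "z": 0, "ax": 0, "ay": 0, "az": 0}
  ]
}}

```text
clock: 23.62
position: [516.8, 195.2, 72.3]
ee_rot: [0.719, -0.695, 0.0, -0.001]
contact_force: [-0.6, -0.1, -1.2]
gripper_width: 7.0
grasp_force: 58.7
```

Emit:
{"method": "send_rows", "body": {
  "targets": [
    {"gripper": 1, "x": 0, "y": 0, "z": 0.15, "ax": 0, "ay": 0, "az": 0},
    {"gripper": 1, "x": 0, "y": 0, "z": 0, "ax": 0, "ay": 0, "az": 0},
    {"gripper": 1, "x": 0, "y": 0, "z": 0, "ax": 0, "ay": 0, "az": 0},
    {"gripper": 1, "x": 0, "y": 0, "z": 0, "ax": 0, "ay": 0, "az": 0},
    {"gripper": 1, "x": 0, "y": 0, "z": 0, "ax": 0, "ay": 0, "az": 0}
  ]
}}

```text
clock: 24.03
position: [516.1, 194.9, 69.4]
ee_rot: [0.719, -0.695, 0.0, -0.0]
contact_force: [0.3, -0.3, -0.9]
gripper_width: 7.0
grasp_force: 58.7
```

Emit:
{"method": "send_rows", "body": {
  "targets": [
    {"gripper": 1, "x": 0, "y": 0, "z": 0, "ax": 0, "ay": 0, "az": 0},
    {"gripper": 1, "x": 0, "y": 0, "z": 0, "ax": 0, "ay": 0, "az": 0},
    {"gripper": 1, "x": 0, "y": 0, "z": 0, "ax": 0, "ay": 0, "az": 0},
    {"gripper": 1, "x": 0, "y": 0, "z": 0, "ax": 0, "ay": 0, "az": 0},
    {"gripper": 1, "x": 0, "y": 0, "z": 0, "ax": 0, "ay": 0, "az": 0}
  ]
}}

```text
clock: 24.45
position: [516.1, 194.8, 69.4]
ee_rot: [0.719, -0.695, 0.0, 0.0]
contact_force: [-1.0, 0.0, -1.0]
gripper_width: 6.8
grasp_force: 58.7
```

Emit:
{"method": "send_rows", "body": {
  "targets": [
    {"gripper": 1, "x": 0, "y": 0, "z": 0.2, "ax": 0, "ay": 0, "az": 0},
    {"gripper": 1, "x": 0, "y": 0, "z": 0, "ax": 0, "ay": 0, "az": 0},
    {"gripper": 1, "x": 0, "y": 0, "z": 0.1, "ax": 0, "ay": 0, "az": 0},
    {"gripper": 1, "x": 0, "y": 0, "z": 0, "ax": 0, "ay": 0, "az": 0},
    {"gripper": 1, "x": 0, "y": 0, "z": 0, "ax": 0, "ay": 0, "az": 0}
  ]
}}

```text
clock: 24.87
position: [516.0, 194.8, 66.3]
ee_rot: [0.719, -0.695, -0.0, 0.0]
contact_force: [0.2, 0.1, -1.0]
gripper_width: 6.8
grasp_force: 58.7
```

Emit:
{"method": "send_rows", "body": {
  "targets": [
    {"gripper": 1, "x": 0, "y": 0, "z": 0.04, "ax": 0, "ay": 0, "az": 0},
    {"gripper": 1, "x": 0, "y": 0, "z": 0, "ax": 0, "ay": 0, "az": 0},
    {"gripper": 1, "x": 0, "y": 0, "z": 0, "ax": 0, "ay": 0, "az": 0}
  ]
}}

```text
clock: 25.12
position: [516.1, 194.8, 66.0]
ee_rot: [0.719, -0.695, 0.0, 0.0]
contact_force: [-0.5, 0.1, -1.3]
gripper_width: 7.1
grasp_force: 58.7
```

Emit:
{"method": "send_rows", "body": {
  "targets": [
    {"gripper": 1, "x": 0, "y": 0, "z": 0.04, "ax": 0, "ay": 0, "az": 0},
    {"gripper": -0.2, "x": 0, "y": 0, "z": 0, "ax": 0, "ay": 0, "az": 0},
    {"gripper": -0.2, "x": 0, "y": 0, "z": 0, "ax": 0, "ay": 0, "az": 0},
    {"gripper": -0.2, "x": 0, "y": 0, "z": 0, "ax": 0, "ay": 0, "az": 0},
    {"gripper": -0.2, "x": 0, "y": 0, "z": 0, "ax": 0, "ay": 0, "az": 0}
  ]
}}

```text
clock: 25.53
position: [516.2, 194.9, 65.7]
ee_rot: [0.719, -0.695, 0.0, -0.0]
contact_force: [0.2, -0.3, 0.7]
gripper_width: 50.9
grasp_force: 0.0
```

Emit:
{"method": "send_rows", "body": {
  "targets": [
    {"gripper": -0.2, "x": 0, "y": 0, "z": -2, "ax": 0, "ay": 0, "az": 0},
    {"gripper": -0.2, "x": 0, "y": 0, "z": -3, "ax": 0, "ay": 0, "az": 0},
    {"gripper": -0.2, "x": 0, "y": 0, "z": -4, "ax": 0, "ay": 0, "az": 0},
    {"gripper": -0.2, "x": 0, "y": 0, "z": -3, "ax": 0, "ay": 0, "az": 0},
    {"gripper": -0.2, "x": 0, "y": 0, "z": 0, "ax": 0, "ay": 0, "az": 0}
  ]
}}

```text
clock: 25.95
position: [519.8, 196.7, 193.1]
ee_rot: [0.72, -0.694, 0.002, -0.007]
contact_force: [0.7, 1.7, 0.2]
gripper_width: 51.2
grasp_force: 0.0
```

Emit:
{"method": "send_rows", "body": {
  "targets": [
    {"gripper": -0.2, "x": 0, "y": 0, "z": 0, "ax": 0, "ay": 0, "az": 6.5},
    {"gripper": -0.2, "x": 0, "y": 0, "z": 0, "ax": 0, "ay": 0, "az": 6.5},
    {"gripper": -0.2, "x": 3.5, "y": -0.6, "z": 0, "ax": 0, "ay": 0, "az": 0},
    {"gripper": -0.2, "x": 3.5, "y": -0.6, "z": 0, "ax": 0, "ay": 0, "az": 0},
    {"gripper": -0.2, "x": 3.5, "y": -0.6, "z": 0, "ax": 0, "ay": 0, "az": 0}
  ]
}}

```text
clock: 26.37
position: [513.4, 87.5, 185.3]
ee_rot: [-0.637, 0.771, 0.0, -0.0]
contact_force: [0.3, -0.8, -0.1]
gripper_width: 50.8
grasp_force: 0.0
```

Emit:
{"method": "send_rows", "body": {
  "targets": [
    {"gripper": -0.2, "x": 3.5, "y": -0.6, "z": 0, "ax": 0, "ay": 0, "az": 0},
    {"gripper": -0.2, "x": 3.5, "y": -0.6, "z": 0, "ax": 0, "ay": 0, "az": 0},
    {"gripper": -0.2, "x": 3.5, "y": -0.6, "z": 0, "ax": 0, "ay": 0, "az": 0},
    {"gripper": -0.2, "x": 3.5, "y": -0.6, "z": 0, "ax": 0, "ay": 0, "az": 0},
    {"gripper": -0.2, "x": 3.5, "y": -0.6, "z": 0, "ax": 0, "ay": 0, "az": 0}
  ]
}}

```text
clock: 26.78
position: [509.4, -90.8, 185.6]
ee_rot: [-0.636, 0.771, -0.0, 0.0]
contact_force: [0.3, 1.3, -0.0]
gripper_width: 51.4
grasp_force: 0.0
```

Emit:
{"method": "send_rows", "body": {
  "targets": [
    {"gripper": -0.2, "x": 3.5, "y": -0.6, "z": 0, "ax": 0, "ay": 0, "az": 0},
    {"gripper": -0.2, "x": 3.5, "y": -0.6, "z": 0, "ax": 0, "ay": 0, "az": 0},
    {"gripper": -0.2, "x": 3.5, "y": -0.6, "z": 0, "ax": 0, "ay": 0, "az": 0},
    {"gripper": -0.2, "x": 3.5, "y": -0.6, "z": 0, "ax": 0, "ay": 0, "az": 0},
    {"gripper": -0.2, "x": 3.5, "y": -0.6, "z": 0, "ax": 0, "ay": 0, "az": 0}
  ]
}}

```text
clock: 27.2
position: [505.5, -268.4, 185.5]
ee_rot: [-0.636, 0.772, -0.0, 0.0]
contact_force: [1.8, 0.6, 0.0]
gripper_width: 51.6
grasp_force: 0.0
```

Emit:
{"method": "send_rows", "body": {
  "targets": [
    {"gripper": -0.2, "x": 3.5, "y": -0.6, "z": 0, "ax": 0, "ay": 0, "az": 0},
    {"gripper": -0.2, "x": 2.0, "y": -0.2, "z": 2, "ax": 0, "ay": 0, "az": 0},
    {"gripper": -0.2, "x": 0, "y": 0, "z": 3, "ax": 0, "ay": 0, "az": 0},
    {"gripper": -0.2, "x": 0, "y": 0, "z": 0, "ax": 0, "ay": 0, "az": 0},
    {"gripper": -0.2, "x": 0, "y": 0, "z": 0, "ax": 0, "ay": 0, "az": 0}
  ]
}}

```text
clock: 27.62
position: [502.0, -322.1, 134.0]
ee_rot: [-0.636, 0.772, 0.002, -0.001]
contact_force: [0.4, -0.0, 1.0]
gripper_width: 51.3
grasp_force: 0.0
```

Emit:
{"method": "send_rows", "body": {
  "targets": [
    {"gripper": -0.2, "x": 0, "y": 0, "z": 0, "ax": 0, "ay": 0, "az": 0},
    {"gripper": -0.2, "x": 0, "y": 0, "z": 0, "ax": 0, "ay": 0, "az": 0},
    {"gripper": -0.2, "x": 0, "y": 0, "z": 0, "ax": 0, "ay": 0, "az": 0},
    {"gripper": -0.2, "x": 0, "y": 0, "z": 0, "ax": 0, "ay": 0, "az": 0},
    {"gripper": -0.2, "x": 0, "y": 0, "z": 0, "ax": 0, "ay": 0, "az": 0}
  ]
}}

```text
clock: 28.03
position: [503.8, -321.9, 136.6]
ee_rot: [-0.637, 0.771, -0.001, 0.0]
contact_force: [0.1, -0.1, -0.9]
gripper_width: 51.4
grasp_force: 0.0
```

```bash
python3 top.py t3; python3 look.py w10
```

```text
tcp [ 503.8 -321.9  136.6]
[171 233  23   5  97] [517.  193.8] [ 8.2 44.8] 1.7
[135 235  24   5  96] [513.3 267.2] [46.   8.1] 2.9
[ 98 236  24   5 103] [511.1 342. ] [ 8.5 46.1] 2.7
[ 503.6 -322.   136.4] theta 259.05019676519015
[277 200  14  71 852] [ 502.1 -325.6   93.9] [ 502.6 -324. ] [46.2  8.1] -11.7
```

Emit:
{"method": "send_rows", "body": {
  "targets": [
    {"gripper": -0.2, "x": 0.15, "y": 0.05, "z": 3.0, "ax": 0, "ay": 0, "az": 0},
    {"gripper": -0.2, "x": 0, "y": 0, "z": 3.0, "ax": 0, "ay": 0, "az": 0},
    {"gripper": -0.2, "x": 0, "y": 0, "z": 0.95, "ax": 0, "ay": 0, "az": 0},
    {"gripper": -0.2, "x": 0, "y": 0, "z": 0, "ax": 0, "ay": 0, "az": 0},
    {"gripper": -0.2, "x": 0, "y": 0, "z": 0, "ax": 0, "ay": 0, "az": 0}
  ]
}}

```text
clock: 28.55
position: [502.9, -323.9, 66.5]
ee_rot: [-0.636, 0.771, -0.0, -0.0]
contact_force: [0.6, -0.7, 0.4]
gripper_width: 51.2
grasp_force: 0.0
```

Emit:
{"method": "send_rows", "body": {
  "targets": [
    {"gripper": -0.2, "x": 0, "y": 0, "z": 0, "ax": 0, "ay": 0, "az": 0},
    {"gripper": -0.2, "x": 0, "y": 0, "z": 0, "ax": 0, "ay": 0, "az": 0},
    {"gripper": -0.2, "x": 0, "y": 0, "z": 0, "ax": 0, "ay": 0, "az": 0},
    {"gripper": -0.2, "x": 0, "y": 0, "z": 0, "ax": 0, "ay": 0, "az": 0},
    {"gripper": -0.2, "x": 0, "y": 0, "z": 0, "ax": 0, "ay": 0, "az": 0}
  ]
}}

```text
clock: 28.97
position: [502.8, -323.7, 66.9]
ee_rot: [-0.636, 0.772, -0.001, 0.0]
contact_force: [0.8, -0.2, 0.7]
gripper_width: 51.3
grasp_force: 0.0
```

Emit:
{"method": "send_rows", "body": {
  "targets": [
    {"gripper": 1, "x": 0, "y": 0, "z": 0, "ax": 0, "ay": 0, "az": 0},
    {"gripper": 1, "x": 0, "y": 0, "z": 0, "ax": 0, "ay": 0, "az": 0},
    {"gripper": 1, "x": 0, "y": 0, "z": 0, "ax": 0, "ay": 0, "az": 0},
    {"gripper": 1, "x": 0, "y": 0, "z": 0, "ax": 0, "ay": 0, "az": 0},
    {"gripper": 1, "x": 0, "y": 0, "z": 0, "ax": 0, "ay": 0, "az": 0}
  ]
}}

```text
clock: 29.38
position: [502.5, -323.7, 66.2]
ee_rot: [-0.636, 0.772, -0.0, -0.0]
contact_force: [0.4, -0.2, 1.7]
gripper_width: 6.8
grasp_force: 58.8
```

Emit:
{"method": "send_rows", "body": {
  "targets": [
    {"gripper": 1, "x": 0, "y": 0, "z": -1.5, "ax": 0, "ay": 0, "az": 0},
    {"gripper": 1, "x": 0, "y": 0, "z": -3.5, "ax": 0, "ay": 0, "az": 0},
    {"gripper": 1, "x": 0, "y": 0, "z": -4.0, "ax": 0, "ay": 0, "az": 0},
    {"gripper": 1, "x": 0, "y": 0, "z": -3.0, "ax": 0, "ay": 0, "az": 0},
    {"gripper": 1, "x": 0, "y": 0, "z": 0, "ax": 0, "ay": 0, "az": -6.5}
  ]
}}

```text
clock: 29.8
position: [506.1, -325.5, 193.9]
ee_rot: [-0.68, 0.733, -0.007, 0.002]
contact_force: [0.0, -0.7, -0.4]
gripper_width: 6.8
grasp_force: 58.7
```

Emit:
{"method": "send_rows", "body": {
  "targets": [
    {"gripper": 1, "x": 0, "y": 0, "z": 0, "ax": 0, "ay": 0, "az": -6.5},
    {"gripper": 1, "x": -3.15, "y": -0.23, "z": 0, "ax": 0, "ay": 0, "az": 0},
    {"gripper": 1, "x": -3.15, "y": -0.23, "z": 0, "ax": 0, "ay": 0, "az": 0},
    {"gripper": 1, "x": -3.15, "y": -0.23, "z": 0, "ax": 0, "ay": 0, "az": 0},
    {"gripper": 1, "x": -3.15, "y": -0.23, "z": 0, "ax": 0, "ay": 0, "az": 0}
  ]
}}

```text
clock: 30.22
position: [506.7, -196.2, 185.6]
ee_rot: [0.719, -0.695, -0.0, 0.0]
contact_force: [0.6, -0.3, -0.8]
gripper_width: 7.0
grasp_force: 58.6
```

Emit:
{"method": "send_rows", "body": {
  "targets": [
    {"gripper": 1, "x": -3.15, "y": -0.23, "z": 0, "ax": 0, "ay": 0, "az": 0},
    {"gripper": 1, "x": -3.15, "y": -0.23, "z": 0, "ax": 0, "ay": 0, "az": 0},
    {"gripper": 1, "x": -3.15, "y": -0.23, "z": 0, "ax": 0, "ay": 0, "az": 0},
    {"gripper": 1, "x": -3.15, "y": -0.23, "z": 0, "ax": 0, "ay": 0, "az": 0},
    {"gripper": 1, "x": -3.15, "y": -0.23, "z": 0, "ax": 0, "ay": 0, "az": 0}
  ]
}}

```text
clock: 30.63
position: [512.7, -38.0, 185.9]
ee_rot: [0.719, -0.695, -0.0, 0.0]
contact_force: [0.7, 0.2, 0.2]
gripper_width: 7.0
grasp_force: 58.6
```

Emit:
{"method": "send_rows", "body": {
  "targets": [
    {"gripper": 1, "x": -3.15, "y": -0.23, "z": 0, "ax": 0, "ay": 0, "az": 0},
    {"gripper": 1, "x": -3.15, "y": -0.23, "z": 0, "ax": 0, "ay": 0, "az": 0},
    {"gripper": 1, "x": -3.15, "y": -0.23, "z": 0, "ax": 0, "ay": 0, "az": 0},
    {"gripper": 1, "x": -3.15, "y": -0.23, "z": 0, "ax": 0, "ay": 0, "az": 0},
    {"gripper": 1, "x": -2.3, "y": -0.1, "z": 0, "ax": 0, "ay": 0, "az": 0}
  ]
}}

```text
clock: 31.05
position: [518.0, 112.0, 185.9]
ee_rot: [0.72, -0.694, -0.0, -0.0]
contact_force: [0.2, 0.1, -1.3]
gripper_width: 7.3
grasp_force: 58.6
```

Emit:
{"method": "send_rows", "body": {
  "targets": [
    {"gripper": 1, "x": -1.0, "y": 0, "z": 0, "ax": 0, "ay": 0, "az": 0},
    {"gripper": 1, "x": 0, "y": 0, "z": 0, "ax": 0, "ay": 0, "az": 0},
    {"gripper": 1, "x": 0, "y": 0, "z": 0, "ax": 0, "ay": 0, "az": 0},
    {"gripper": 1, "x": 0, "y": 0, "z": 0, "ax": 0, "ay": 0, "az": 0}
  ]
}}

```text
clock: 31.38
position: [517.5, 118.8, 185.9]
ee_rot: [0.719, -0.695, -0.0, 0.0]
contact_force: [0.5, -0.3, -0.5]
gripper_width: 6.9
grasp_force: 58.6
```

```bash
python3 hand.py w11
```

```text
tcp [517.5 118.8 185.9] theta -88.0
2322 foot z 140.5 rect [[487.3999938964844, 139.39999389648438], [489.1000061035156, 94.0999984741211], [512.5, 95.0], [510.70001220703125, 140.3000030517578]]
```

Emit:
{"method": "send_rows", "body": {
  "targets": [
    {"gripper": 1, "x": -0.1, "y": -0.05, "z": 2.5, "ax": 0, "ay": 0, "az": 0},
    {"gripper": 1, "x": 0, "y": 0, "z": 3.5, "ax": 0, "ay": 0, "az": 0},
    {"gripper": 1, "x": 0, "y": 0, "z": 3.0, "ax": 0, "ay": 0, "az": 0},
    {"gripper": 1, "x": 0, "y": 0, "z": 1.8, "ax": 0, "ay": 0, "az": 0},
    {"gripper": 1, "x": 0, "y": 0, "z": 0.7, "ax": 0, "ay": 0, "az": 0}
  ]
}}

```text
clock: 31.85
position: [516.4, 118.5, 68.1]
ee_rot: [0.719, -0.695, -0.001, 0.003]
contact_force: [-0.7, -0.4, -1.1]
gripper_width: 7.1
grasp_force: 58.6
```

Emit:
{"method": "send_rows", "body": {
  "targets": [
    {"gripper": 1, "x": 0, "y": 0, "z": 0, "ax": 0, "ay": 0, "az": 0},
    {"gripper": 1, "x": 0, "y": 0, "z": 0, "ax": 0, "ay": 0, "az": 0},
    {"gripper": 1, "x": 0, "y": 0, "z": 0, "ax": 0, "ay": 0, "az": 0},
    {"gripper": 1, "x": 0, "y": 0, "z": 0, "ax": 0, "ay": 0, "az": 0},
    {"gripper": 1, "x": 0, "y": 0, "z": 0, "ax": 0, "ay": 0, "az": 0}
  ]
}}

```text
clock: 32.27
position: [519.1, 121.1, 72.5]
ee_rot: [0.719, -0.695, 0.0, -0.001]
contact_force: [0.2, -0.5, -0.6]
gripper_width: 7.0
grasp_force: 58.6
```

Emit:
{"method": "send_rows", "body": {
  "targets": [
    {"gripper": 1, "x": 0, "y": 0, "z": 0.15, "ax": 0, "ay": 0, "az": 0},
    {"gripper": 1, "x": 0, "y": 0, "z": 0, "ax": 0, "ay": 0, "az": 0},
    {"gripper": 1, "x": 0, "y": 0, "z": 0, "ax": 0, "ay": 0, "az": 0},
    {"gripper": 1, "x": 0, "y": 0, "z": 0, "ax": 0, "ay": 0, "az": 0},
    {"gripper": 1, "x": 0, "y": 0, "z": 0, "ax": 0, "ay": 0, "az": 0}
  ]
}}

```text
clock: 32.68
position: [518.3, 120.7, 69.6]
ee_rot: [0.719, -0.695, 0.0, -0.0]
contact_force: [-0.2, -0.3, -1.0]
gripper_width: 7.2
grasp_force: 58.6
```

Emit:
{"method": "send_rows", "body": {
  "targets": [
    {"gripper": 1, "x": 0, "y": 0, "z": 0, "ax": 0, "ay": 0, "az": 0},
    {"gripper": 1, "x": 0, "y": 0, "z": 0, "ax": 0, "ay": 0, "az": 0},
    {"gripper": 1, "x": 0, "y": 0, "z": 0, "ax": 0, "ay": 0, "az": 0},
    {"gripper": 1, "x": 0, "y": 0, "z": 0, "ax": 0, "ay": 0, "az": 0},
    {"gripper": 1, "x": 0, "y": 0, "z": 0, "ax": 0, "ay": 0, "az": 0}
  ]
}}

```text
clock: 33.1
position: [518.3, 120.7, 69.6]
ee_rot: [0.719, -0.695, -0.0, 0.0]
contact_force: [0.1, 0.0, -0.6]
gripper_width: 7.0
grasp_force: 58.6
```

Emit:
{"method": "send_rows", "body": {
  "targets": [
    {"gripper": 1, "x": 0, "y": 0, "z": 0.2, "ax": 0, "ay": 0, "az": 0},
    {"gripper": 1, "x": 0, "y": 0, "z": 0, "ax": 0, "ay": 0, "az": 0},
    {"gripper": 1, "x": 0, "y": 0, "z": 0.12, "ax": 0, "ay": 0, "az": 0},
    {"gripper": 1, "x": 0, "y": 0, "z": 0, "ax": 0, "ay": 0, "az": 0},
    {"gripper": 1, "x": 0, "y": 0, "z": 0.05, "ax": 0, "ay": 0, "az": 0}
  ]
}}

```text
clock: 33.52
position: [518.4, 120.7, 66.2]
ee_rot: [0.719, -0.695, 0.0, 0.0]
contact_force: [-1.8, -0.2, 3.4]
gripper_width: 6.8
grasp_force: 59.4
```

Emit:
{"method": "send_rows", "body": {
  "targets": [
    {"gripper": 1, "x": 0, "y": 0, "z": 0, "ax": 0, "ay": 0, "az": 0},
    {"gripper": -0.2, "x": 0, "y": 0, "z": 0, "ax": 0, "ay": 0, "az": 0},
    {"gripper": -0.2, "x": 0, "y": 0, "z": 0, "ax": 0, "ay": 0, "az": 0},
    {"gripper": -0.2, "x": 0, "y": 0, "z": 0, "ax": 0, "ay": 0, "az": 0},
    {"gripper": -0.2, "x": 0, "y": 0, "z": 0, "ax": 0, "ay": 0, "az": 0}
  ]
}}

```text
clock: 33.93
position: [518.4, 120.7, 65.9]
ee_rot: [0.719, -0.695, 0.0, -0.0]
contact_force: [0.5, -0.1, 0.4]
gripper_width: 51.0
grasp_force: 0.0
```

Emit:
{"method": "send_rows", "body": {
  "targets": [
    {"gripper": -0.2, "x": 0, "y": 0, "z": -2, "ax": 0, "ay": 0, "az": 0},
    {"gripper": -0.2, "x": 0, "y": 0, "z": -3, "ax": 0, "ay": 0, "az": 0},
    {"gripper": -0.2, "x": 0, "y": 0, "z": -4, "ax": 0, "ay": 0, "az": 0},
    {"gripper": -0.2, "x": 0, "y": 0, "z": -3, "ax": 0, "ay": 0, "az": 0},
    {"gripper": -0.2, "x": 0, "y": 0, "z": 0, "ax": 0, "ay": 0, "az": 0}
  ]
}}

```text
clock: 34.35
position: [522.2, 122.2, 193.1]
ee_rot: [0.72, -0.694, 0.003, -0.006]
contact_force: [0.5, 0.2, 0.5]
gripper_width: 51.5
grasp_force: 0.0
```

Emit:
{"method": "send_rows", "body": {
  "targets": [
    {"gripper": -0.2, "x": 3, "y": 0, "z": 0, "ax": 0, "ay": 0, "az": 0},
    {"gripper": -0.2, "x": 3, "y": 0, "z": 0, "ax": 0, "ay": 0, "az": 0},
    {"gripper": -0.2, "x": 3, "y": 0, "z": 0, "ax": 0, "ay": 0, "az": 0},
    {"gripper": -0.2, "x": 0, "y": 0, "z": 0, "ax": 0, "ay": 0, "az": 0},
    {"gripper": -0.2, "x": 0, "y": 0, "z": 0, "ax": 0, "ay": 0, "az": 0}
  ]
}}

```text
clock: 34.77
position: [521.3, 29.5, 185.7]
ee_rot: [0.719, -0.696, -0.0, 0.0]
contact_force: [0.6, -0.5, 0.5]
gripper_width: 51.4
grasp_force: 0.0
```

```bash
python3 top.py t4
```

```text
tcp [521.3  29.5 185.7]
```

View pics/t4.png

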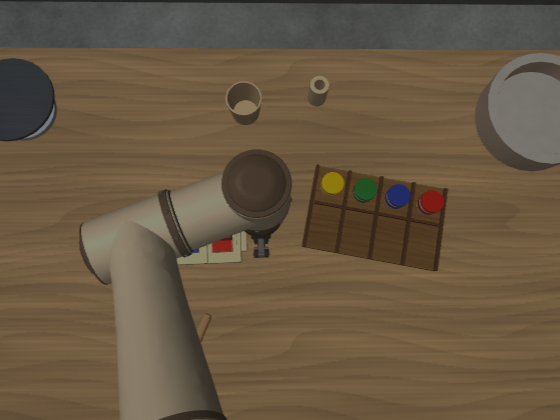

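The arm hides most of the rack. The board's front bays are empty and the jars haven't moved. I'll shift the arm aside and check again.

Emit:
{"method": "send_rows", "body": {
  "targets": [
    {"gripper": -0.2, "x": 4, "y": 0, "z": 0, "ax": 0, "ay": 0, "az": 0},
    {"gripper": -0.2, "x": 4, "y": 0, "z": 0, "ax": 0, "ay": 0, "az": 0},
    {"gripper": -0.2, "x": 4, "y": 0, "z": 0, "ax": 0, "ay": 0, "az": 0},
    {"gripper": -0.2, "x": 4, "y": 0, "z": 0, "ax": 0, "ay": 0, "az": 0},
    {"gripper": -0.2, "x": 4, "y": 0, "z": 0, "ax": 0, "ay": 0, "az": 0}
  ]
}}

```text
clock: 35.23
position: [528.9, -169.6, 185.9]
ee_rot: [0.72, -0.694, 0.0, -0.0]
contact_force: [1.2, 0.2, -0.6]
gripper_width: 51.0
grasp_force: 0.0
```

Emit:
{"method": "send_rows", "body": {
  "targets": [
    {"gripper": -0.2, "x": 4, "y": 0, "z": 0, "ax": 0, "ay": 0, "az": 0},
    {"gripper": -0.2, "x": 4, "y": 0, "z": 0, "ax": 0, "ay": 0, "az": 0},
    {"gripper": -0.2, "x": 0, "y": 0, "z": 0, "ax": 0, "ay": 0, "az": 0},
    {"gripper": -0.2, "x": 0, "y": 0, "z": 0, "ax": 0, "ay": 0, "az": 0},
    {"gripper": -0.2, "x": 0, "y": 0, "z": 0, "ax": 0, "ay": 0, "az": 0}
  ]
}}

```text
clock: 35.65
position: [531.5, -248.3, 185.4]
ee_rot: [0.72, -0.694, -0.0, 0.0]
contact_force: [0.1, 0.6, 0.2]
gripper_width: 51.4
grasp_force: 0.0
```

```bash
python3 top.py t5; python3 -c "
from bench import arm;import cv2
p,d=arm.get_image('scene');cv2.imwrite('pics/s5.png',p[:,:,::-1])"
```

```text
tcp [ 531.5 -248.3  185.4]
[171 233  23   5  98] [517.1 193.8] [ 8.9 44.8] 1.4
[207 232  23   5  98] [518.9 119.9] [ 8.2 45.6] 1.6
[135 235  23   5  93] [513.3 267.1] [45.4  7.8] 1.4
[ 98 236  24   5 102] [510.9 342.3] [ 8.2 46.3] 2.3
```

View pics/s5.png

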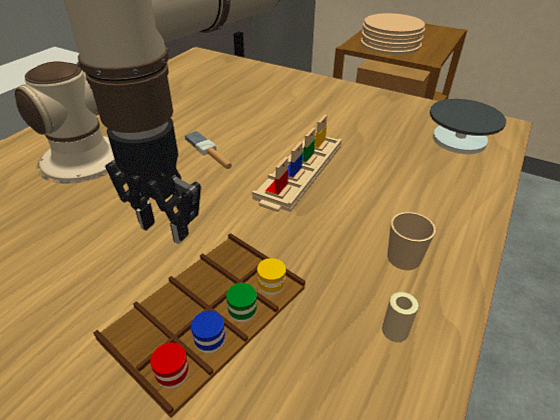

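All four tiles stand upright in the rack, yellow, green, blue, red from the left. They are within about 2 mm of the bay centres, and the jars are undisturbed.

```bash
python3 -c "
from bench import arm;print(arm.job_done())"
```

```text
the job is handed in; nothing more can be done
None
```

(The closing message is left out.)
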